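# Make up two leather-class kits

## Robot

A 6-joint arm with a two-finger parallel gripper is mounted at the origin on the work surface. World frame = base frame: x ahead of the robot, y to its left, z up, the work surface at z = 0. Lengths are in mm, angles in rad, forces in N, time in s.
With the tool pointing down it reaches from about 275 to 750 mm from the base axis. Payload 10.2 kg.
Tool frame: the origin (TCP) lies midway between the tips of the shut fingers; the grasp point (between the pads) lies 19 mm behind it; z points along the fingers, y is the line along which they close (so a half turn about z gives the same grasp; the last joint's range is limited). The gripper opens to 85 mm and grips with 20 to 120 N. Pads are 22 mm wide; open, the fingers measure 114 mm over their backs; the gripper's body (76 mm by 85 mm) begins 54 mm behind the grasp point. The pads swing forward as they close: fully open they stand 13 mm farther back than shut.
Start: joints at [1.012, 0.313, 1.498, -0, 1.331, -0.223], TCP at [173.013, 495.679, 231.294] pointing down, gripper open.
Joint ranges: [-2.94, 2.94], [-0.97, 2.17], [0.19, 2.56], [-1.23, 4.37], [0.02, 3.11], [-2.88, 2.88]. Speed limits (rad/s): [2.39, 2.39, 3.01, 3.14, 3.14, 3.14].

## Interface

Orientations are given as a unit quaternion [w, x, y, z].
In Python, from rig import sense, capture, finish_job, find_in, place_of gives the robot as it stands. The module is installed in compiled form; this text tells all that it offers.
- The arm moves only by the shell command python3 -m jog 'ROWS' [FORCE]. ROWS is JSON, a list of rows, each an object of numbers: "tx", "ty", "tz": the shift along the tool's x, y, z in mm; "ax", "ay", "az": the turn, a rotation vector about the tool's x, y, z in rad; "jaw": the closure, from -1 (fully open) to 1 (shut), so that 0 is half open. In form: [{"tx": .., "ty": .., "tz": .., "ax": .., "ay": .., "az": .., "jaw": ..}, ...]. A call has 1 to 5 rows; each row shifts and turns the commanded pose from where the row before left it, along the tool's axes as they then stand; what a row does not reach is not made up. A row lasts 1/8 s, in which the tool goes at most 62.5 mm and 10.7 degrees, less where a joint would pass 70% of its speed; a pose out of reach is approached as far as the arm can. A call with a gripper value outside its range is refused whole. The fingers move at their own pace and stop on an object; FORCE is the grip in N (left out, the last holds). Time passes only in rows, so rows that do not move let the fingers close. It gives the time, the measured TCP pose, the force, the opening and the grip force at its end, in the units of the state.
- sense(): the state, without advancing time (a new reading comes with each control period).
- capture(name): name is "scene" or "top" or "wrist"; returns a dict with "color" (400x640x3 uint8, red, green, blue), "depth" (400x640 float32, mm along the optical axis (not along the pixel's ray), 0 where there is no reading), "fx", "fy", "cx", "cy" (pixels), "camera_from_world" (4x4, takes a point from world to camera coordinates); the wrist camera has in their place "mount" (4x4, takes a point from camera to tool coordinates, whose origin is the TCP and whose axes are the flange's). Camera axes: x right, y up, looking along -z (the intrinsics and any distortion apply to the point x, -y, -z); pixel columns grow to the right and rows downward; lengths in mm; the calibration is good to about 2 mm. A picture is of the moment at which its call begins: read the wrist's pose just before it.
- finish_job(): hands the job in; it is judged then, once.
Trained networks look in the newest picture that a camera, given by its name, has taken for a name from the list of things; names that differ only in an ending like _2 or _b are one class to them, and where a whole thing is asked for, a point or a joint stands for the part that bears it (a point fixed in the world has none). Each returns a list of dicts, best first, with "conf" (0 to 1); they miss things now and then, are a little off and sometimes report something else, mostly with a low value. They report only what shows in the picture. A call takes as long as a camera call. They do not tell look-alikes from the thing itself.
- find_in(query, camera): "centre" ([column, row] in pixels, amid what is visible of it).
- place_of(query, camera): "centre" ([column, row] in pixels: a listed point, or the origin of a listed thing).
The state is a dict: "time_s": time; "joints": joint angles; "dq": joint speeds; "tau": joint torques, N m; "eef_pos": TCP position; "ee_rot": TCP orientation; "force": force on the tool from outside, world axes, zero at the start; "wrist_torque": the same for the moment, N m; "grip_width": opening from 0.0 (shut) to 1.0 (fully open); "grip_force": force on a finger pad.
Only numpy, scipy, OpenCV 4.12 (cv2) and the standard library are available. Lean on these libraries where they do the work, as an engineer would, in place of code of your own. Each camera call takes 0.05 s, during which the arm holds its last target. There are 200 camera calls.

## Task

Make up two class kits from the stock on the bench. Blue-felt tray: lay the pricking iron in the long compartment and stand the lime-green thread spool and the red-capped dye bottle (from the carton) upright in the two small compartments, one in each. Mustard-felt tray: lay the edge beveller in the long compartment and stand the white thread spool upright in either small one; leave the black thread spool and the black-capped bottle where they are.

Things in the scene. Friction and masses are not known exactly. Their poses are not given: they have to be found in the camera images.
- spool_lime_center (a point): spool of lime-green thread with white end flanges and a disc of the thread's colour on its end, a plain cylinder 40 mm diameter, 70 mm tall, standing on the mat, 70 g; the point is its centre, 35 mm up, z along its axis
- spool_white_center (a point): spool of off-white thread with cream end flanges and a disc of the thread's colour on its end, a plain cylinder 40 mm diameter, 70 mm tall, standing on the mat, 70 g; the point is its centre, 35 mm up, z along its axis
- spool_black_center (a point): spool of black thread with grey end flanges and a disc of the thread's colour on its end, a plain cylinder 40 mm diameter, 70 mm tall, standing on the mat, 70 g; the point is its centre, 35 mm up, z along its axis. Not wanted in either kit
- pricking_iron_center (a point): steel pricking iron lying flat, 120 mm long, 80 g: square shank 11 x 11 mm, then a head 24 mm wide and 9 mm high with four tines. The point is half-way along its length and half-way up the shank (5.5 mm above the underside); x runs along it to the tines, z up; shank from x = -60 to 15 mm, head and tines from 15 to 60 mm
- edge_beveller_center (a point): edge beveller lying flat, 120 mm long, 50 g: red-lacquered flat-sided wooden handle 16 x 16 mm, brass ferrule, thin steel forked blade. The point is half-way along its length, on the handle's axis (8 mm above the underside); x runs along it to the blade, z up; handle from x = -60 to 20 mm, ferrule and blade from 20 to 60 mm; it balances about 15 mm behind the point
- bottle_red_center (a point): white dye bottle with a brown band and a red cap, 115 mm tall, 130 g: body 40 mm diameter up to 82 mm, neck, cap 26 mm diameter over the top 23 mm. The point is its centre, 57.5 mm above its base, z along its axis to the cap; the cap's middle is 46 mm from it along +z. Leans in a carton cell, top 41 mm out of it
- bottle_black_center (a point): white dye bottle with a brown band and a black cap, 115 mm tall, 130 g: body 40 mm diameter up to 82 mm, neck, cap 26 mm diameter over the top 23 mm. The point is its centre, 57.5 mm above its base, z along its axis to the cap; the cap's middle is 46 mm from it along +z. Leans in a carton cell, top 41 mm out of it. Not wanted in either kit
- tray_blue: dark-blue-felt kit tray with plywood walls, 158 x 158 mm, fixed. Origin under its centre, z up. Felt floor 4 mm thick; walls and dividers 4 mm thick, tops 14 mm above the underside. Inside of the long compartment: x -75 to 5, y -75 to 75 mm, centre (-35, 0). Two small compartments: x 9 to 75, y 2 to 75 or -75 to -2 mm, centres (42, 38.5) and (42, -38.5)
- tray_mustard: mustard-yellow-felt kit tray with plywood walls, 158 x 158 mm, fixed. Origin under its centre, z up. Felt floor 4 mm thick; walls and dividers 4 mm thick, tops 14 mm above the underside. Inside of the long compartment: x -75 to 5, y -75 to 75 mm, centre (-35, 0). Two small compartments: x 9 to 75, y 2 to 75 or -75 to -2 mm, centres (42, 38.5) and (42, -38.5)
- carton: open cardboard carton, fixed on a sloped wooden stand 135 x 165 mm that leans it 0.42 rad, cells opening up and to -x. Origin on the bench under its middle, y along the rows, z up. Two rows of three cells, 50 x 48 mm, 74 deep, walls 4, highest edge 130 mm above the bench. The lower (-x) row is empty; the bottles are in the outer cells of the upper row and come out along their own axes
Things that resemble listed ones, but are neither listed nor needed, are in the scene too. What is meant by the part that bears spool_lime_center is not purple or turquoise, and is the larger of those in its own colour.

How it is judged (in metres and radians):
At the end, for the whole second after the job is handed in: Iron (blue) and beveller (mustard) flat within 0.06 rad on the long compartments' floors, middles within 30 mm of the centre lengthwise; lime spool and red-capped bottle (blue, one each) and white spool (mustard) upright within 0.1 rad on small compartments' floors; released, at rest (x of pricking_iron_center in the frame of tray_blue between -0.072 and 0.002 m and y of pricking_iron_center in the frame of tray_blue between -0.03 and 0.03 m and z of pricking_iron_center in the frame of tray_blue between 0 and 0.0155 m and angle between pricking_iron_center's own x axis and vertical between 1.511 and 1.631 rad and x of edge_beveller_center in the frame of tray_mustard between -0.072 and 0.002 m and y of edge_beveller_center in the frame of tray_mustard between -0.03 and 0.03 m and z of edge_beveller_center in the frame of tray_mustard between 0 and 0.018 m and angle between edge_beveller_center's own x axis and vertical between 1.511 and 1.631 rad and ((x of spool_lime_center in the frame of tray_blue between 0.025 and 0.059 m and y of spool_lime_center in the frame of tray_blue between 0.018 and 0.059 m and z of spool_lime_center in the frame of tray_blue between 0.034 and 0.044 m and angle between each of spool_lime_center, bottle_red_center's own z axis and vertical below 0.1 rad and x of bottle_red_center in the frame of tray_blue between 0.025 and 0.059 m and y of bottle_red_center in the frame of tray_blue between -0.059 and -0.018 m and z of bottle_red_center in the frame of tray_blue between 0.0565 and 0.0665 m) or (x of spool_lime_center in the frame of tray_blue between 0.025 and 0.059 m and y of spool_lime_center in the frame of tray_blue between -0.059 and -0.018 m and z of spool_lime_center in the frame of tray_blue between 0.034 and 0.044 m and angle between each of spool_lime_center, bottle_red_center's own z axis and vertical below 0.1 rad and x of bottle_red_center in the frame of tray_blue between 0.025 and 0.059 m and y of bottle_red_center in the frame of tray_blue between 0.018 and 0.059 m and z of bottle_red_center in the frame of tray_blue between 0.0565 and 0.0665 m)) and ((x of spool_white_center in the frame of tray_mustard between 0.025 and 0.059 m and y of spool_white_center in the frame of tray_mustard between 0.018 and 0.059 m and z of spool_white_center in the frame of tray_mustard between 0.034 and 0.044 m and angle between spool_white_center's own z axis and vertical below 0.1 rad) or (x of spool_white_center in the frame of tray_mustard between 0.025 and 0.059 m and y of spool_white_center in the frame of tray_mustard between -0.059 and -0.018 m and z of spool_white_center in the frame of tray_mustard between 0.034 and 0.044 m and angle between spool_white_center's own z axis and vertical below 0.1 rad)) and linear speed of each of spool_lime, spool_white, bottle_red, pricking_iron, edge_beveller below 0.01 m/s and angular speed of each of spool_lime, spool_white, bottle_red, pricking_iron, edge_beveller below 0.1 rad/s and contact force between each of spool_lime, spool_white, bottle_red, pricking_iron, edge_beveller and the fingers below 0.05 N); the robot touches nothing.
It fails at once if the black thread spool is moved more than 20 mm (distance of spool_black_center from where it was at the start of the episode above 0.02 m).
It fails at once if the black-capped bottle is moved more than 20 mm (distance of bottle_black_center from where it was at the start of the episode above 0.02 m).
It also fails if it takes over 128 s, if anything falls off the work surface, if the arm or the gripper's body presses on something with over 40 N, if the wrist force passes 120 N, or if a joint passes its speed limit or range.

## Working session

There is one attempt and no reset: what is moved stays moved. The work goes in short steps, Python scripts to look and compute and a shell command to move; the robot and the scene stay as the last step left them, time stands still between calls to the robot, and variables do not carry over. Pictures are saved under pics/ and viewed, at most 14 in all, crops included, and the job is handed in when it is done.

```bash
mkdir -p pics
cat > h.py <<'E'
import numpy as np, cv2
from rig import *
from scipy.spatial.transform import Rotation as R
def rot(q): return R.from_quat([q[1],q[2],q[3],q[0]]).as_matrix()
def cap(n):
    s=sense(); c=capture(n)
    if 'mount' in c:
        T=np.eye(4); T[:3,:3]=rot(s['ee_rot']); T[:3,3]=s['eef_pos']; c['wfc']=T@np.array(c['mount'])
    else: c['wfc']=np.linalg.inv(np.array(c['camera_from_world']))
    return c
def ray(c,p):
    d=np.array([(p[0]-c['cx'])/c['fx'],-(p[1]-c['cy'])/c['fy'],-1.]); return c['wfc'][:3,3],c['wfc'][:3,:3]@d
def atz(c,p,z):
    o,d=ray(c,p); return o+d*(z-o[2])/d[2]
def dep(c,p):
    u,v=int(round(p[0])),int(round(p[1])); D=c['depth'][max(0,v-1):v+2,max(0,u-1):u+2]; D=D[D>0]
    o,d=ray(c,p); return o+d*np.median(D) if len(D) else None
def cloud(c):
    v,u=np.mgrid[0:400,0:640]; D=c['depth']
    d=np.stack([(u-c['cx'])/c['fx'],-(v-c['cy'])/c['fy'],-np.ones_like(D)],-1)*D[...,None]
    P=d@c['wfc'][:3,:3].T+c['wfc'][:3,3]; P[D==0]=np.nan; return P
def save(c,n,box=None,s=1):
    im=c['color'][...,::-1]
    if box: im=im[box[1]:box[3],box[0]:box[2]]
    cv2.imwrite('pics/'+n,cv2.resize(im,None,fx=s,fy=s,interpolation=cv2.INTER_CUBIC))
E
cat > a.py <<'E'
from h import *
np.set_printoptions(precision=1,suppress=True)
print({k:v for k,v in sense().items()})
for n in ['top','scene']:
    c=cap(n); save(c,n+'0.png',s=1.25); print(n,{k:c[k] for k in c if k not in('color','depth')})
    for q in ['spool_lime_center','spool_white_center','spool_black_center','pricking_iron_center','edge_beveller_center','bottle_red_center','bottle_black_center','tray_blue','tray_mustard','carton']:
        z={'s':35,'p':5.5,'e':8,'b':80,'t':0,'c':0}[q[0]]
        print(q,[(np.round(r['conf'],2),np.round(r['centre'],0),atz(c,r['centre'],z)) for r in place_of(q,n)[:4]])
E
python3 a.py
```

```text
{'time_s': 0.0, 'joints': array([ 1. ,  0.3,  1.5, -0. ,  1.3, -0.2]), 'dq': array([ 0.,  0., -0.,  0., -0.,  0.]), 'tau': array([ -0. , -41.2, -26. ,  -0. ,   0. ,  -0. ]), 'eef_pos': array([172.9, 495.5, 230.7]), 'ee_rot': array([-0. ,  0.2,  1. , -0. ]), 'force': array([ 0.5, -0.5,  0. ]), 'wrist_torque': array([-0.,  0.,  0.]), 'grip_force': 0.0, 'grip_width': 0.9959616967066257}
top {'fx': 472.3285998067411, 'fy': 472.3285998067411, 'cx': 318.87182789265455, 'cy': 195.5696649669443, 'camera_from_world': array([[    0. ,    -1. ,    -0. ,     0.2],
       [    1. ,     0. ,     0.1,  -569.6],
       [   -0.1,    -0. ,     1. , -1262.1],
       [    0. ,     0. ,     0. ,     1. ]]), 'wfc': array([[   0. ,    1. ,   -0.1,  480.3],
       [  -1. ,    0. ,   -0. ,   -0.3],
       [  -0. ,    0.1,    1. , 1298.7],
       [   0. ,    0. ,    0. ,    1. ]])}
spool_lime_center [(np.float64(0.68), array([260., 201.]), array([550.4, 168. ,  35. ])), (np.float64(0.6), array([250., 247.]), array([427.9, 192.4,  35. ])), (np.float64(0.51), array([249., 137.]), array([722.8, 203.9,  35. ]))]

[... 1691 characters left out ...]
,   35. ]))]
pricking_iron_center [(np.float64(0.55), array([255., 212.]), array([440.5, -82.6,   5.5]))]
edge_beveller_center []
bottle_red_center [(np.float64(0.8), array([322., 226.]), array([618.4, -28.1,  80. ]))]
bottle_black_center [(np.float64(0.77), array([350., 197.]), array([606.9,  73.1,  80. ]))]
tray_blue [(np.float64(0.83), array([387., 136.]), array([495.5, 342.7,   0. ]))]
tray_mustard [(np.float64(0.6), array([191., 286.]), array([ 490. , -312.2,    0. ])), (np.float64(0.33), array([360., 172.]), array([530.1, 195.9,   0. ]))]
carton [(np.float64(0.73), array([333., 232.]), array([611.2,  13.8,   0. ])), (np.float64(0.36), array([387., 194.]), array([627. , 193.1,   0. ]))]
```

View pics/top0.png

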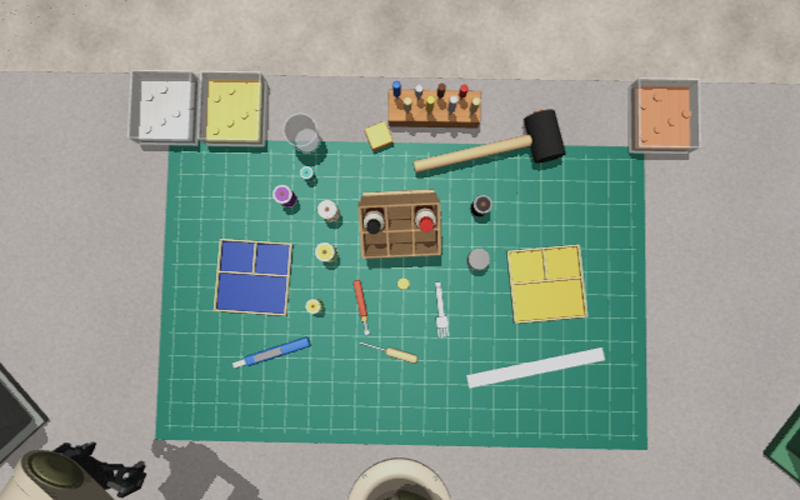

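View pics/scene0.png

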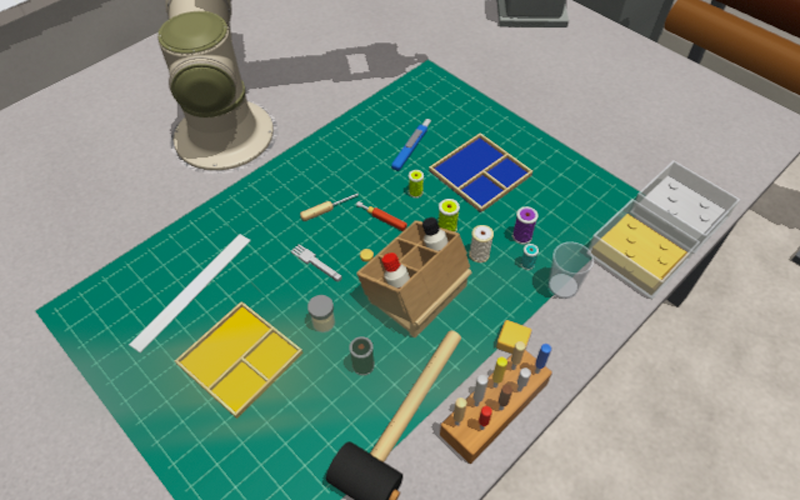

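Top view (800×500 px): lime spools at (325,252) large and (313,306) small; purple (283,196) and turquoise (306,173) are look-alikes. White spool is at (328,210), black (482,205), grey jar (478,260). The beveller is at (361,307), beside a different tool (awl) at (390,352). The iron is at (441,310), the red cap at (426,225) and the black cap at (374,226). Both trays have their small compartments toward +x. I choose the lime spool at (325,252), and will check it in a crop.

```bash
cat > m.py <<'E'
from h import *
np.set_printoptions(precision=1,suppress=True)
cs={n:cap(n) for n in('top','scene')}
for n,c in cs.items():
    P=cloud(c); c['P']=P
    def near(x,y,r,z0,z1): return P[(np.hypot(P[...,0]-x,P[...,1]-y)<r)&(P[...,2]>z0)&(P[...,2]<z1)]
    for nm,x,y in[('lime',550,165),('small',428,192),('white',630,165),('black',648,-162)]:
        A=near(x,y,40,8,90); 
        if not len(A): print(n,nm,'none'); continue
        zt=np.percentile(A[:,2],97); T=A[A[:,2]>zt-5]
        print(n,nm,len(A),'top z',zt,'mid',(T.max(0)+T.min(0))/2,'mean',T.mean(0),'ext',np.ptp(T,axis=0))
    hsv=cv2.cvtColor(c['color'],cv2.COLOR_RGB2HSV); H,S,V=[hsv[...,i].astype(int) for i in range(3)]
    g=(H>60)&(H<95)&(S>90)
    for nm,m,x,y,r,z in[('iron',~g&(S<80)&(V>100),427,-83,90,5),('bev',((H<8)|(H>172))&(S>130),430,92,80,10),
       ('blueT',(H>105)&(H<130)&(S>120),495,332,110,4),('must',(H>18)&(H<32)&(S>140),488,-310,110,4),('redcap',((H<6)|(H>174))&(S>150),600,-40,60,100),('blackcap',(V<60),600,55,60,110)]:
        k=m&(np.hypot(P[...,0]-x,P[...,1]-y)<r)&(P[...,2]>(80 if 'cap' in nm else -9))
        vs,us=np.nonzero(k)
        if len(us)<8: print(n,nm,len(us)); continue
        if 'cap' in nm:
            A=P[k]; print(n,nm,len(A),A.mean(0),A.min(0),A.max(0)); continue
        W=np.array([atz(c,(u,v),z)[:2] for u,v in zip(us,vs)],np.float32)
        print(n,nm,len(W),cv2.minAreaRect(W),'z',np.median(P[k][:,2]))
        if nm in('iron','bev'):
            d=np.linalg.svd(W-W.mean(0),full_matrices=False)[2][0]; print('   axis',d,'mean',W.mean(0))
c=cs['top']; a=cv2.resize(c['color'][120:300,230:400,::-1],None,fx=3.2,fy=3.2,interpolation=cv2.INTER_CUBIC); cv2.imwrite('pics/crop1.png',a)
E
python3 m.py
```

```text
top lime 217 top z 74.53771716333853 mid [548.8 166.2  74. ] mean [548.5 166.1  71.9] ext [36.7 37.   9. ]
top small 132 top z 58.64582532673595 mid [435.1 189.8  57.7] mean [434.6 189.7  55.7] ext [28.8 28.7  8.1]
top white 224 top z 74.21218786844969 mid [638.  163.5  73. ] mean [637.7 163.5  71.5] ext [37.3 37.1  7.4]
top black 233 top z 74.4734660501291 mid [ 654.4 -163.5   72.9] mean [ 655.3 -162.8   71.7] ext [37.1 36.9  6.8]
top iron 312 ((429.37030029296875, -82.1026382446289), (172.72348022460938, 103.19206237792969), 59.408119201660156) z 8.594486153577918
   axis [-1.  -0.2] mean [421.6 -83.1]
top bev 158 ((452.7314147949219, 92.8555908203125), (78.19828796386719, 14.397052764892578), 12.711333274841309) z 16.093212732793972
   axis [-1.  -0.2] mean [452.2  92.8]
top blueT 2655 ((493.748779296875, 330.22979736328125), (146.2874755859375, 147.9629669189453), 87.31249237060547) z 4.685209929033135
top must 779 ((491.81787109375, -314.825927734375), (150.09646606445312, 146.7685546875), 6.3449835777282715) z 4.53877922347192
top redcap 101 [601.8 -42.6 152.1] [589.1 -58.2 102
[... 623 characters left out ...]
, 135.0780487060547), 66.58920288085938) z 9.014649289177441
   axis [1.  0.1] mean [423.8 -82.2]
scene bev 188 ((454.04827880859375, 93.49636840820312), (77.87227630615234, 20.71377182006836), 13.056962013244629) z 14.597283837890075
   axis [1.  0.2] mean [454.6  93. ]
scene blueT 1750 ((492.34112548828125, 332.4775695800781), (141.69366455078125, 142.788330078125), 87.19576263427734) z 4.243777502105104
scene must 3668 ((488.3936767578125, -310.74822998046875), (146.7852325439453, 149.51220703125), 6.35170841217041) z 4.654049690374791
scene redcap 156 [606.8 -45.6 150.1] [554.5 -56.4  80.3] [620.6 -19.9 160.2]
scene blackcap 138 [600.4  57.7 149.2] [558.3  47.3  85.5] [613.6  83.3 159.9]
```

View pics/crop1.png

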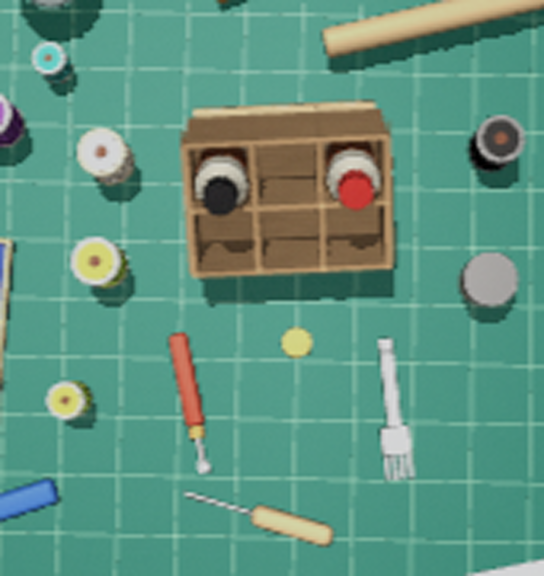

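Crop: large lime spool at (96,262), clearly bigger than the small one at (67,400). White is at (102,153), beveller at (190,400) with its blade end down, iron at (395,410) with tines down, red cap at (357,190).

```bash
cat > go.py <<'E'
# go.py x y z yaw(deg: direction of tool y in world, mod 180) [tilt rad]
import sys; from h import *
def plan(x,y,z,yaw,tilt=0.):
    s=sense(); R0=rot(s['ee_rot']); best=None
    for k in(0,180):
        a=np.radians(yaw+k); zz=np.array([np.sin(tilt),0,-np.cos(tilt)]); yy=np.array([np.cos(a),np.sin(a),0]); yy-=zz*(yy@zz); yy/=np.linalg.norm(yy)
        Rd=np.stack([np.cross(yy,zz),yy,zz],1); v=R.from_matrix(R0.T@Rd).as_rotvec()
        if best is None or np.linalg.norm(v)<np.linalg.norm(best[0]): best=(v,Rd)
    v,Rd=best; d=Rd.T@(np.array([x,y,z])-s['eef_pos'])
    print('t=%.2f'%s['time_s'],'pos',np.round(s['eef_pos'],1),'yaw',np.round(np.degrees(np.arctan2(R0[1,1],R0[0,1])),1),'q6 %.2f'%s['joints'][5],'w %.2f gf %.0f'%(s['grip_width'],s['grip_force']))
    print(' turn',np.round(v,3),'(%.1f rows)'%(np.linalg.norm(v)/.186),' then shift',np.round(d,1))
a=list(map(float,sys.argv[1:]))
plan(*a)
E
python3 go.py 549.5 166 130 0
```

```text
t=1.20 pos [173.  495.7 231.3] yaw 70.8 q6 -0.22 w 1.00 gf 0
 turn [-0.     0.     1.235] (6.6 rows)  then shift [-329.7  376.5  101.3]
```

```bash
python3 -m jog '[{"az":0.177},{"az":0.177},{"az":0.177},{"az":0.177},{"az":0.177}]' 30 >/dev/null; python3 -m jog '[{"az":0.175},{"az":0.175},{"tx":-40,"ty":45},{"tx":-40,"ty":45},{"tx":-40,"ty":45}]'>/dev/null; python3 -m jog '[{"tx":-40,"ty":45},{"tx":-40,"ty":45},{"tx":-40,"ty":45},{"tx":-30,"ty":40,"tz":10},{}]'; python3 go.py 549.5 166 130 0
```

```text
t=1.20 pos [173.  495.7 231.3] yaw 70.8 q6 -0.22 w 1.00 gf 0
 turn [-0.     0.     1.235] (6.6 rows)  then shift [-329.7  376.5  101.3]schema error: expected keys tx, ty, tz, ax, ay, az, jaw
schema error: expected keys tx, ty, tz, ax, ay, az, jaw
schema error: expected keys tx, ty, tz, ax, ay, az, jaw
```

```bash
python3 -m jog '[{"tx":0,"ty":0,"tz":0,"ax":0,"ay":0,"az":0.177,"jaw":-1},{"tx":0,"ty":0,"tz":0,"ax":0,"ay":0,"az":0.177,"jaw":-1},{"tx":0,"ty":0,"tz":0,"ax":0,"ay":0,"az":0.177,"jaw":-1},{"tx":0,"ty":0,"tz":0,"ax":0,"ay":0,"az":0.177,"jaw":-1},{"tx":0,"ty":0,"tz":0,"ax":0,"ay":0,"az":0.177,"jaw":-1}]' 30
python3 -m jog '[{"tx":0,"ty":0,"tz":0,"ax":0,"ay":0,"az":0.175,"jaw":-1},{"tx":0,"ty":0,"tz":0,"ax":0,"ay":0,"az":0.175,"jaw":-1},{"tx":-40,"ty":45,"tz":0,"ax":0,"ay":0,"az":0,"jaw":-1},{"tx":-40,"ty":45,"tz":0,"ax":0,"ay":0,"az":0,"jaw":-1},{"tx":-40,"ty":45,"tz":0,"ax":0,"ay":0,"az":0,"jaw":-1}]'
python3 -m jog '[{"tx":-40,"ty":45,"tz":0,"ax":0,"ay":0,"az":0,"jaw":-1},{"tx":-40,"ty":45,"tz":0,"ax":0,"ay":0,"az":0,"jaw":-1},{"tx":-40,"ty":45,"tz":0,"ax":0,"ay":0,"az":0,"jaw":-1},{"tx":-40,"ty":45,"tz":10,"ax":0,"ay":0,"az":0,"jaw":-1},{"tx":0,"ty":0,"tz":0,"ax":0,"ay":0,"az":0,"jaw":-1}]'; python3 go.py 549.5 166 130 0
```

```text
time_s: 1.82
eef_pos: [173.0, 495.7, 231.3]
ee_rot: [-0.0, 0.576, 0.818, 0.0]
force: [-0.6, -0.6, 0.5]
grip_width: 0.998
grip_force: 0.0
time_s: 2.45
eef_pos: [309.1, 374.4, 231.4]
ee_rot: [0.0, 0.707, 0.707, 0.0]
force: [1.2, -0.1, -0.1]
grip_width: 1.0
grip_force: 0.0
time_s: 3.08
eef_pos: [489.9, 213.0, 220.1]
ee_rot: [-0.0, 0.709, 0.705, -0.001]
force: [-0.6, 0.3, -0.1]
grip_width: 0.998
grip_force: 0.0
t=3.08 pos [489.9 213.  220.1] yaw -0.3 q6 0.20 w 1.00 gf 0
 turn [-0.001  0.001 -0.005] (0.0 rows)  then shift [-47.   59.6  90.1]
```

```bash
python3 -m jog '[{"tx":-23,"ty":15,"tz":-10,"ax":0,"ay":0,"az":0,"jaw":-1},{"tx":-24,"ty":15,"tz":-10,"ax":0,"ay":0,"az":0,"jaw":-1},{"tx":0,"ty":0,"tz":0,"ax":0,"ay":0,"az":0,"jaw":-1}]'
cat > sp.py <<'E'
import sys; from h import *
np.set_printoptions(precision=1,suppress=True)
c=cap('wrist'); P=cloud(c); print('cam',c['wfc'][:3,3],-c['wfc'][:3,2]); print('range',np.nanmin(P,(0,1)),np.nanmax(P,(0,1)))
for a in sys.argv[2:]:
    x,y=map(float,a.split(',')); A=P[(np.hypot(P[...,0]-x,P[...,1]-y)<35)&(P[...,2]>40)&(P[...,2]<95)]
    if len(A)<20: print(a,len(A)); continue
    zt=np.percentile(A[:,2],90); T=A[abs(A[:,2]-zt)<4]; print(a,len(T),zt,cv2.minEnclosingCircle(T[:,:2].astype(np.float32)),'mid',(T.max(0)+T.min(0))/2)
save(c,sys.argv[1])
E
python3 sp.py w1.png 549.5,166 639.5,163.4
```

```text
time_s: 3.45
eef_pos: [518.4, 168.4, 242.0]
ee_rot: [0.0, 0.708, 0.707, 0.001]
force: [-0.1, -0.3, 0.4]
grip_width: 0.999
grip_force: 0.0
cam [517.5 238.5 383.8] [ 0.  -0.3 -1. ]
range [  69.2 -841.2 -754.6] [1860.8  339.7  338.3]
549.5,166 1273 70.43797691087192 ((548.6083374023438, 165.64834594726562), 20.00309181213379) mid [549.1 165.6  69.5]
639.5,163.4 1279 70.50214491419672 ((638.4458618164062, 163.3865966796875), 20.1159610748291) mid [638.3 163.5  69.3]
```

View pics/w1.png

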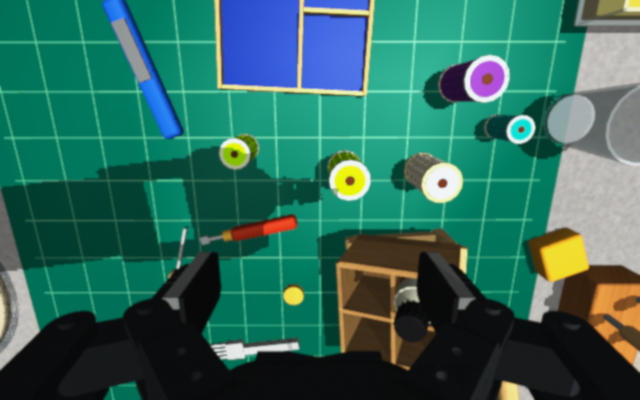

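```bash
python3 -m jog '[{"tx":3,"ty":31,"tz":0,"ax":0,"ay":0,"az":0,"jaw":-1},{"tx":0,"ty":0,"tz":50,"ax":0,"ay":0,"az":0,"jaw":-1},{"tx":0,"ty":0,"tz":50,"ax":0,"ay":0,"az":0,"jaw":-1},{"tx":0,"ty":0,"tz":40,"ax":0,"ay":0,"az":0,"jaw":-1},{"tx":0,"ty":0,"tz":0,"ax":0,"ay":0,"az":0,"jaw":-1}]'
python3 go.py 549 165.6 28 0; python3 -m jog '[{"tx":0,"ty":0,"tz":35,"ax":0,"ay":0,"az":0,"jaw":-1},{"tx":0,"ty":0,"tz":35,"ax":0,"ay":0,"az":0,"jaw":-1},{"tx":0,"ty":0,"tz":4,"ax":0,"ay":0,"az":0,"jaw":-1},{"tx":0,"ty":0,"tz":0,"ax":0,"ay":0,"az":0,"jaw":-1},{"tx":0,"ty":0,"tz":0,"ax":0,"ay":0,"az":0,"jaw":-1}]' 
python3 go.py 549 165.6 28 0
```

```text
time_s: 4.12
eef_pos: [546.7, 172.7, 98.9]
ee_rot: [-0.002, 0.707, 0.708, -0.002]
force: [0.2, -0.3, 1.1]
grip_width: 0.998
grip_force: 0.0
t=4.12 pos [546.7 172.7  98.9] yaw 0.1 q6 0.10 w 1.00 gf 0
 turn [-0.006  0.     0.001] (0.0 rows)  then shift [-7.1  2.3 70.9]
time_s: 4.75
eef_pos: [550.0, 172.0, 29.3]
ee_rot: [0.001, 0.707, 0.707, 0.001]
force: [0.4, 0.7, 0.0]
grip_width: 1.003
grip_force: 0.0
t=4.75 pos [550.  172.   29.3] yaw 0.0 q6 0.10 w 1.00 gf 0
 turn [ 0.003 -0.     0.   ] (0.0 rows)  then shift [-6.4 -1.   1.3]
```

```bash
python3 -m jog '[{"tx":-6.4,"ty":-1,"tz":1,"ax":0,"ay":0,"az":0,"jaw":-1},{"tx":0,"ty":0,"tz":0,"ax":0,"ay":0,"az":0,"jaw":1},{"tx":0,"ty":0,"tz":0,"ax":0,"ay":0,"az":0,"jaw":1},{"tx":0,"ty":0,"tz":0,"ax":0,"ay":0,"az":0,"jaw":1},{"tx":0,"ty":0,"tz":0,"ax":0,"ay":0,"az":0,"jaw":1}]' 30
python3 -m jog '[{"tx":0,"ty":0,"tz":0,"ax":0,"ay":0,"az":0,"jaw":1},{"tx":0,"ty":0,"tz":0,"ax":0,"ay":0,"az":0,"jaw":1},{"tx":0,"ty":0,"tz":0,"ax":0,"ay":0,"az":0,"jaw":1},{"tx":0,"ty":0,"tz":-30,"ax":0,"ay":0,"az":0,"jaw":1},{"tx":0,"ty":0,"tz":-40,"ax":0,"ay":0,"az":0,"jaw":1}]' 30
python3 go.py 536.8 367.8 98 0
```

```text
time_s: 5.38
eef_pos: [548.1, 165.3, 26.5]
ee_rot: [0.0, 0.707, 0.707, 0.0]
force: [-1.0, -0.7, 2.7]
grip_width: 0.46
grip_force: 30.2
time_s: 6.0
eef_pos: [547.2, 165.2, 95.9]
ee_rot: [-0.001, 0.707, 0.707, -0.001]
force: [0.4, 0.2, -0.9]
grip_width: 0.463
grip_force: 30.5
t=6.00 pos [547.2 165.2  95.9] yaw -0.0 q6 0.09 w 0.46 gf 31
 turn [-0.003  0.    -0.   ] (0.0 rows)  then shift [202.6 -10.4  -2.1]
```

```bash
python3 -m jog '[{"tx":45,"ty":-3,"tz":0,"ax":0,"ay":0,"az":0,"jaw":1},{"tx":45,"ty":-3,"tz":0,"ax":0,"ay":0,"az":0,"jaw":1},{"tx":45,"ty":-3,"tz":0,"ax":0,"ay":0,"az":0,"jaw":1},{"tx":45,"ty":-1,"tz":0,"ax":0,"ay":0,"az":0,"jaw":1},{"tx":22,"ty":0,"tz":0,"ax":0,"ay":0,"az":0,"jaw":1}]' 
python3 -m jog '[{"tx":0,"ty":0,"tz":30,"ax":0,"ay":0,"az":0,"jaw":1},{"tx":0,"ty":0,"tz":20,"ax":0,"ay":0,"az":0,"jaw":1},{"tx":0,"ty":0,"tz":8,"ax":0,"ay":0,"az":0,"jaw":1},{"tx":0,"ty":0,"tz":0,"ax":0,"ay":0,"az":0,"jaw":1}]'
python3 go.py 536.8 367.8 32 0
```

```text
time_s: 6.62
eef_pos: [537.1, 369.4, 95.4]
ee_rot: [-0.0, 0.706, 0.708, -0.0]
force: [0.1, -0.7, -1.0]
grip_width: 0.459
grip_force: 30.5
time_s: 7.12
eef_pos: [538.1, 367.0, 38.1]
ee_rot: [-0.0, 0.707, 0.707, -0.0]
force: [0.3, -0.8, -0.6]
grip_width: 0.463
grip_force: 30.5
t=7.12 pos [538.1 367.   38.1] yaw -0.0 q6 0.42 w 0.46 gf 31
 turn [-0.  0. -0.] (0.0 rows)  then shift [ 0.8 -1.3  6.1]
```

```bash
python3 -m jog '[{"tx":0,"ty":0,"tz":4,"ax":0,"ay":0,"az":0,"jaw":1},{"tx":0,"ty":0,"tz":2.5,"ax":0,"ay":0,"az":0,"jaw":1},{"tx":0,"ty":0,"tz":0,"ax":0,"ay":0,"az":0,"jaw":1},{"tx":0,"ty":0,"tz":0,"ax":0,"ay":0,"az":0,"jaw":-0.4},{"tx":0,"ty":0,"tz":0,"ax":0,"ay":0,"az":0,"jaw":-0.4}]' 
python3 -m jog '[{"tx":0,"ty":0,"tz":0,"ax":0,"ay":0,"az":0,"jaw":-0.4},{"tx":0,"ty":0,"tz":0,"ax":0,"ay":0,"az":0,"jaw":-0.4},{"tx":0,"ty":0,"tz":-40,"ax":0,"ay":0,"az":0,"jaw":-0.4},{"tx":0,"ty":0,"tz":-50,"ax":0,"ay":0,"az":0,"jaw":-0.4},{"tx":0,"ty":0,"tz":-20,"ax":0,"ay":0,"az":0,"jaw":-0.4}]'
python3 go.py 638.4 163.4 140 0
```

```text
time_s: 7.75
eef_pos: [538.1, 367.4, 32.1]
ee_rot: [0.0, 0.707, 0.707, 0.0]
force: [0.2, 0.3, 0.1]
grip_width: 0.702
grip_force: 0.0
time_s: 8.38
eef_pos: [538.9, 367.7, 145.2]
ee_rot: [0.001, 0.707, 0.707, 0.002]
force: [-0.7, 0.9, -0.9]
grip_width: 0.702
grip_force: 0.0
t=8.38 pos [538.9 367.7 145.2] yaw 0.0 q6 0.42 w 0.70 gf 0
 turn [ 0.004 -0.002  0.   ] (0.0 rows)  then shift [-204.3   99.5    5.2]
```

```bash
python3 -m jog '[{"tx":-45,"ty":22,"tz":0,"ax":0,"ay":0,"az":0,"jaw":-0.4},{"tx":-45,"ty":22,"tz":0,"ax":0,"ay":0,"az":0,"jaw":-0.4},{"tx":-45,"ty":22,"tz":0,"ax":0,"ay":0,"az":0,"jaw":-0.4},{"tx":-45,"ty":22,"tz":0,"ax":0,"ay":0,"az":0,"jaw":-0.4},{"tx":-24,"ty":11.5,"tz":0,"ax":0,"ay":0,"az":0,"jaw":-0.4}]' 
python3 -m jog '[{"tx":0,"ty":0,"tz":0,"ax":0,"ay":0,"az":0,"jaw":-0.4},{"tx":0,"ty":0,"tz":20,"ax":0,"ay":0,"az":0,"jaw":-0.4},{"tx":0,"ty":0,"tz":0,"ax":0,"ay":0,"az":0,"jaw":-0.4}]'
python3 go.py 638.4 163.4 28 0
```

```text
time_s: 9.0
eef_pos: [638.4, 160.8, 141.8]
ee_rot: [0.0, 0.708, 0.706, -0.0]
force: [0.1, -0.5, -0.3]
grip_width: 0.7
grip_force: 0.0
time_s: 9.38
eef_pos: [636.3, 164.3, 120.5]
ee_rot: [-0.001, 0.707, 0.707, -0.001]
force: [-0.7, -0.1, 0.4]
grip_width: 0.703
grip_force: 0.0
t=9.38 pos [636.3 164.3 120.5] yaw 0.1 q6 0.07 w 0.70 gf 0
 turn [-0.003  0.     0.001] (0.0 rows)  then shift [-0.9  2.1 92.5]
```

```bash
python3 -m jog '[{"tx":-1,"ty":2,"tz":30,"ax":0,"ay":0,"az":0,"jaw":-0.4},{"tx":0,"ty":0,"tz":40,"ax":0,"ay":0,"az":0,"jaw":-0.4},{"tx":0,"ty":0,"tz":22,"ax":0,"ay":0,"az":0,"jaw":-0.4},{"tx":0,"ty":0,"tz":0,"ax":0,"ay":0,"az":0,"jaw":-0.4},{"tx":0,"ty":0,"tz":0,"ax":0,"ay":0,"az":0,"jaw":1}]' 30
python3 -m jog '[{"tx":0,"ty":0,"tz":0,"ax":0,"ay":0,"az":0,"jaw":1},{"tx":0,"ty":0,"tz":0,"ax":0,"ay":0,"az":0,"jaw":1},{"tx":0,"ty":0,"tz":0,"ax":0,"ay":0,"az":0,"jaw":1},{"tx":0,"ty":0,"tz":0,"ax":0,"ay":0,"az":0,"jaw":1},{"tx":0,"ty":0,"tz":0,"ax":0,"ay":0,"az":0,"jaw":1}]' 30
python3 -m jog '[{"tx":0,"ty":0,"tz":-40,"ax":0,"ay":0,"az":0,"jaw":1},{"tx":0,"ty":0,"tz":-50,"ax":0,"ay":0,"az":0,"jaw":1},{"tx":0,"ty":0,"tz":-50,"ax":0,"ay":0,"az":0,"jaw":1},{"tx":0,"ty":-20,"tz":-50,"ax":0,"ay":0,"az":0,"jaw":1},{"tx":0,"ty":-40,"tz":-30,"ax":0,"ay":0,"az":0,"jaw":1}]' 30
python3 go.py 536 -347 248 0
```

```text
time_s: 10.0
eef_pos: [640.2, 162.8, 31.6]
ee_rot: [0.001, 0.707, 0.707, 0.001]
force: [-0.9, -0.1, 1.0]
grip_width: 0.504
grip_force: 1.2
time_s: 10.62
eef_pos: [640.4, 162.6, 31.8]
ee_rot: [0.001, 0.707, 0.707, 0.001]
force: [-1.0, 1.2, 7.2]
grip_width: 0.464
grip_force: 30.6
time_s: 11.25
eef_pos: [579.6, 162.1, 252.5]
ee_rot: [0.001, 0.707, 0.707, 0.001]
force: [0.1, -0.1, -0.6]
grip_width: 0.457
grip_force: 30.6
t=11.25 pos [579.6 162.1 252.5] yaw -0.0 q6 0.08 w 0.46 gf 31
 turn [ 0.004 -0.    -0.   ] (0.0 rows)  then shift [-509.1  -43.6    4.5]
```

```bash
python3 -m jog '[{"tx":-45,"ty":0,"tz":0,"ax":0,"ay":0,"az":0,"jaw":1},{"tx":-50,"ty":0,"tz":0,"ax":0,"ay":0,"az":0,"jaw":1},{"tx":-50,"ty":-5,"tz":0,"ax":0,"ay":0,"az":0,"jaw":1},{"tx":-50,"ty":-10,"tz":0,"ax":0,"ay":0,"az":0,"jaw":1},{"tx":-50,"ty":-10,"tz":0,"ax":0,"ay":0,"az":0,"jaw":1}]' 30
python3 -m jog '[{"tx":-50,"ty":-10,"tz":0,"ax":0,"ay":0,"az":0,"jaw":1},{"tx":-50,"ty":-10,"tz":30,"ax":0,"ay":0,"az":0,"jaw":1},{"tx":-50,"ty":-7,"tz":40,"ax":0,"ay":0,"az":0,"jaw":1},{"tx":-35,"ty":0,"tz":40,"ax":0,"ay":0,"az":0,"jaw":1},{"tx":0,"ty":0,"tz":40,"ax":0,"ay":0,"az":0,"jaw":1}]'
python3 go.py 527.5 -270 36.5 0
```

```text
time_s: 11.88
eef_pos: [553.9, -84.2, 250.3]
ee_rot: [0.0, 0.707, 0.707, 0.0]
force: [0.9, -0.4, -0.6]
grip_width: 0.461
grip_force: 30.7
time_s: 12.5
eef_pos: [527.2, -268.7, 100.1]
ee_rot: [0.001, 0.708, 0.706, -0.0]
force: [0.6, -0.1, -0.3]
grip_width: 0.46
grip_force: 30.7
t=12.50 pos [ 527.2 -268.7  100.1] yaw -0.2 q6 -0.67 w 0.46 gf 31
 turn [ 0.001  0.001 -0.003] (0.0 rows)  then shift [-1.3  0.3 63.6]
```

```bash
python3 -m jog '[{"tx":-1,"ty":0,"tz":30,"ax":0,"ay":0,"az":0,"jaw":1},{"tx":0,"ty":0,"tz":20,"ax":0,"ay":0,"az":0,"jaw":1},{"tx":0,"ty":0,"tz":7,"ax":0,"ay":0,"az":0,"jaw":1},{"tx":0,"ty":0,"tz":0,"ax":0,"ay":0,"az":0,"jaw":1}]' 30
python3 go.py 527.5 -270 36.5 0
```

```text
time_s: 13.0
eef_pos: [527.9, -267.3, 44.4]
ee_rot: [0.0, 0.707, 0.707, 0.0]
force: [0.2, -0.5, -0.8]
grip_width: 0.458
grip_force: 30.7
t=13.00 pos [ 527.9 -267.3   44.4] yaw 0.0 q6 -0.67 w 0.46 gf 31
 turn [0. 0. 0.] (0.0 rows)  then shift [-2.7 -0.4  7.9]
```

```bash
python3 -m jog '[{"tx":-2.5,"ty":0,"tz":4,"ax":0,"ay":0,"az":0,"jaw":1},{"tx":0,"ty":0,"tz":3,"ax":0,"ay":0,"az":0,"jaw":1},{"tx":0,"ty":0,"tz":0,"ax":0,"ay":0,"az":0,"jaw":1},{"tx":0,"ty":0,"tz":0,"ax":0,"ay":0,"az":0,"jaw":-0.4},{"tx":0,"ty":0,"tz":0,"ax":0,"ay":0,"az":0,"jaw":-0.4}]' 
python3 -m jog '[{"tx":0,"ty":0,"tz":0,"ax":0,"ay":0,"az":0,"jaw":-0.4},{"tx":0,"ty":0,"tz":0,"ax":0,"ay":0,"az":0,"jaw":-0.4},{"tx":0,"ty":0,"tz":-40,"ax":0,"ay":0,"az":0,"jaw":-0.4},{"tx":0,"ty":0,"tz":-50,"ax":0,"ay":0,"az":0,"jaw":-0.4},{"tx":0,"ty":0,"tz":-50,"ax":0,"ay":0,"az":0,"jaw":-0.4}]'
python3 go.py 429 -84 170 -82.4
```

```text
time_s: 13.62
eef_pos: [527.8, -269.8, 37.2]
ee_rot: [0.0, 0.707, 0.707, 0.0]
force: [-0.1, -0.4, -0.9]
grip_width: 0.701
grip_force: 0.0
time_s: 14.25
eef_pos: [527.5, -269.6, 178.6]
ee_rot: [-0.0, 0.707, 0.707, -0.0]
force: [0.8, 0.0, 0.5]
grip_width: 0.701
grip_force: 0.0
t=14.25 pos [ 527.5 -269.6  178.6] yaw 0.0 q6 -0.67 w 0.70 gf 0
 turn [-0.     0.     1.438] (7.7 rows)  then shift [ -73.1 -197.     8.6]
```

```bash
python3 -m jog '[{"tx":0,"ty":0,"tz":0,"ax":0,"ay":0,"az":0.18,"jaw":-0.2},{"tx":0,"ty":0,"tz":0,"ax":0,"ay":0,"az":0.18,"jaw":-0.2},{"tx":0,"ty":0,"tz":0,"ax":0,"ay":0,"az":0.18,"jaw":-0.2},{"tx":0,"ty":0,"tz":0,"ax":0,"ay":0,"az":0.18,"jaw":-0.2},{"tx":0,"ty":0,"tz":0,"ax":0,"ay":0,"az":0.18,"jaw":-0.2}]'
python3 -m jog '[{"tx":0,"ty":0,"tz":0,"ax":0,"ay":0,"az":0.18,"jaw":-0.2},{"tx":0,"ty":0,"tz":0,"ax":0,"ay":0,"az":0.18,"jaw":-0.2},{"tx":0,"ty":0,"tz":0,"ax":0,"ay":0,"az":0.178,"jaw":-0.2},{"tx":-15,"ty":-40,"tz":0,"ax":0,"ay":0,"az":0,"jaw":-0.2},{"tx":-15,"ty":-40,"tz":0,"ax":0,"ay":0,"az":0,"jaw":-0.2}]'
python3 -m jog '[{"tx":-15,"ty":-40,"tz":0,"ax":0,"ay":0,"az":0,"jaw":-0.2},{"tx":-15,"ty":-40,"tz":0,"ax":0,"ay":0,"az":0,"jaw":-0.2},{"tx":-13,"ty":-37,"tz":0,"ax":0,"ay":0,"az":0,"jaw":-0.2},{"tx":0,"ty":0,"tz":0,"ax":0,"ay":0,"az":0,"jaw":-0.2},{"tx":0,"ty":0,"tz":0,"ax":0,"ay":0,"az":0,"jaw":-0.2}]'
cat > iron.py <<'E'
import sys; from h import *
np.set_printoptions(precision=1,suppress=True)
c=cap('wrist'); P=cloud(c); save(c,sys.argv[1]); hsv=cv2.cvtColor(c['color'],cv2.COLOR_RGB2HSV); H,S,V=[hsv[...,i].astype(int) for i in range(3)]
print('place',[(r['conf'],atz(c,r['centre'],float(sys.argv[6]))) for r in place_of(sys.argv[2],'wrist')[:3]])
x,y,r=map(float,sys.argv[3:6]); k=(np.hypot(P[...,0]-x,P[...,1]-y)<r)&(P[...,2]>4)&(P[...,2]<30)
A=P[k]; W=A[:,:2].astype(np.float32); print(len(A),'zmed',np.median(A[:,2]),cv2.minAreaRect(W))
s=np.linalg.svd(W-W.mean(0),full_matrices=False)[2][0]; s=s*np.sign(s[0]); t=(W-W.mean(0))@s; n=(W-W.mean(0))@np.array([-s[1],s[0]])
for a in range(-70,71,10):
    m=(t>a)&(t<=a+10)
    if m.sum()>5: print(a,W.mean(0)+s*(a+5)+np.array([-s[1],s[0]])*np.median(n[m]),'wid %.1f'%np.ptp(n[m]),'z %.1f'%np.percentile(A[m][:,2],80))
E
python3 iron.py w2.png pricking_iron_center 429 -84 75 5.5; python3 go.py 429 -84 170 -82.4
```

```text
time_s: 14.88
eef_pos: [527.7, -269.7, 177.0]
ee_rot: [-0.0, 0.945, 0.326, -0.0]
force: [-0.6, 0.4, -0.7]
grip_width: 0.6
grip_force: 0.0
time_s: 15.5
eef_pos: [486.7, -193.6, 176.8]
ee_rot: [-0.0, 0.998, 0.066, -0.0]
force: [1.1, 0.2, 1.2]
grip_width: 0.599
grip_force: 0.0
time_s: 16.12
eef_pos: [429.7, -84.6, 177.2]
ee_rot: [0.0, 0.998, 0.066, 0.0]
force: [-0.8, -1.7, -0.1]
grip_width: 0.602
grip_force: 0.0
place [(0.85, array([435.8, -81.5,   5.5]))]
1820 zmed 8.97349526856729 ((431.2491149902344, -82.43006896972656), (119.05107116699219, 23.715667724609375), 7.429306507110596)
-60 [372.8 -88. ] wid 22.3 z 6.0
-50 [382.7 -86.8] wid 22.1 z 6.0
-40 [392.9 -87.4] wid 23.7 z 8.3
-30 [402.8 -86.1] wid 23.6 z 8.5
-20 [412.7 -84.8] wid 23.4 z 8.6
-10 [422.7 -83.5] wid 10.6 z 10.5
0 [432.6 -82.2] wid 10.5 z 10.4
10 [442.6 -81.8] wid 10.4 z 10.7
20 [452.4 -80.1] wid 10.3 z 10.6
30 [462.4 -78.7] wid 10.2 z 10.8
40 [472.3 -77.8] wid 10.2 z 10.7
50 [482.2 -76.5] wid 11.0 z 10.8
60 [492.2 -75.3] wid 9.9 z 10.7
t=16.23 pos [429.7 -84.9 177. ] yaw -82.4 q6 0.98 w 0.61 gf 0
 turn [ 0.    -0.    -0.001] (0.0 rows)  then shift [-0.6 -1.   7. ]
```

View pics/w2.png

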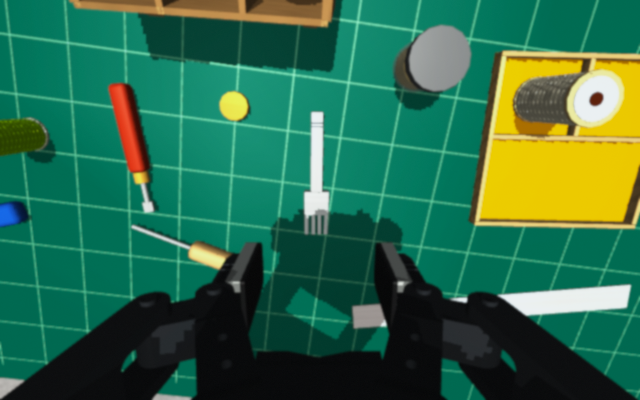

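```bash
python3 go.py 432 -82.3 4 -82.5; python3 -m jog '[{"tx":1.7,"ty":-3,"tz":40,"ax":0,"ay":0,"az":0,"jaw":-0.2},{"tx":0,"ty":0,"tz":50,"ax":0,"ay":0,"az":0,"jaw":-0.2},{"tx":0,"ty":0,"tz":50,"ax":0,"ay":0,"az":0,"jaw":-0.2},{"tx":0,"ty":0,"tz":22,"ax":0,"ay":0,"az":0,"jaw":-0.2},{"tx":0,"ty":0,"tz":0,"ax":0,"ay":0,"az":0,"jaw":-0.2}]'; python3 go.py 432 -82.3 4 -82.5
```

```text
t=16.23 pos [429.7 -84.9 177. ] yaw -82.4 q6 0.98 w 0.61 gf 0
 turn [ 0.    -0.     0.001] (0.0 rows)  then shift [  2.6  -2.3 173. ]
time_s: 16.85
eef_pos: [430.0, -81.2, 13.8]
ee_rot: [-0.001, 0.998, 0.066, -0.001]
force: [0.4, 0.0, 0.8]
grip_width: 0.6
grip_force: 0.0
t=16.85 pos [430.  -81.2  13.8] yaw -82.4 q6 0.98 w 0.60 gf 0
 turn [-0.002  0.003  0.001] (0.0 rows)  then shift [1.8 1.4 9.8]
```

```bash
python3 -m jog '[{"tx":1.5,"ty":1,"tz":10,"ax":0,"ay":0,"az":0,"jaw":-0.2},{"tx":0,"ty":0,"tz":0,"ax":0,"ay":0,"az":0,"jaw":1},{"tx":0,"ty":0,"tz":0,"ax":0,"ay":0,"az":0,"jaw":1},{"tx":0,"ty":0,"tz":0,"ax":0,"ay":0,"az":0,"jaw":1},{"tx":0,"ty":0,"tz":0,"ax":0,"ay":0,"az":0,"jaw":1}]' 50; python3 go.py 432 -82.3 4 -82.5
python3 -m jog '[{"tx":0,"ty":0,"tz":0,"ax":0,"ay":0,"az":0,"jaw":1},{"tx":0,"ty":0,"tz":0,"ax":0,"ay":0,"az":0,"jaw":1},{"tx":0,"ty":0,"tz":0,"ax":0,"ay":0,"az":0,"jaw":1},{"tx":0,"ty":0,"tz":-30,"ax":0,"ay":0,"az":0,"jaw":1},{"tx":0,"ty":0,"tz":-40,"ax":0,"ay":0,"az":0,"jaw":1}]' 50
python3 go.py 458 333 90 -2.7
```

```text
time_s: 17.48
eef_pos: [432.5, -81.9, 5.6]
ee_rot: [0.0, 0.998, 0.066, 0.001]
force: [-2.0, -0.0, 7.3]
grip_width: 0.105
grip_force: 49.6
t=17.48 pos [432.5 -81.9   5.6] yaw -82.4 q6 0.98 w 0.11 gf 50
 turn [ 0.001 -0.001  0.002] (0.0 rows)  then shift [-0.6  0.3  1.6]
time_s: 18.1
eef_pos: [431.7, -81.5, 75.5]
ee_rot: [-0.0, 0.998, 0.066, -0.001]
force: [0.6, -0.4, -1.5]
grip_width: 0.105
grip_force: 49.0
t=18.10 pos [431.7 -81.5  75.5] yaw -82.4 q6 0.98 w 0.11 gf 49
 turn [-2.000e-03  1.000e-03 -1.391e+00] (7.5 rows)  then shift [415.3   6.8 -14.5]
```

```bash
python3 -m jog '[{"tx":0,"ty":0,"tz":-30,"ax":0,"ay":0,"az":-0.174,"jaw":1},{"tx":0,"ty":0,"tz":-10,"ax":0,"ay":0,"az":-0.174,"jaw":1},{"tx":0,"ty":0,"tz":0,"ax":0,"ay":0,"az":-0.174,"jaw":1},{"tx":0,"ty":0,"tz":0,"ax":0,"ay":0,"az":-0.174,"jaw":1},{"tx":0,"ty":0,"tz":0,"ax":0,"ay":0,"az":-0.174,"jaw":1}]' 50 | grep eef
python3 -m jog '[{"tx":0,"ty":0,"tz":0,"ax":0,"ay":0,"az":-0.174,"jaw":1},{"tx":0,"ty":0,"tz":0,"ax":0,"ay":0,"az":-0.174,"jaw":1},{"tx":0,"ty":0,"tz":0,"ax":0,"ay":0,"az":-0.174,"jaw":1},{"tx":45,"ty":0,"tz":0,"ax":0,"ay":0,"az":0,"jaw":1},{"tx":45,"ty":0,"tz":0,"ax":0,"ay":0,"az":0,"jaw":1}]' | grep eef
python3 -m jog '[{"tx":45,"ty":0,"tz":0,"ax":0,"ay":0,"az":0,"jaw":1},{"tx":45,"ty":0,"tz":0,"ax":0,"ay":0,"az":0,"jaw":1},{"tx":45,"ty":0,"tz":0,"ax":0,"ay":0,"az":0,"jaw":1},{"tx":45,"ty":0,"tz":0,"ax":0,"ay":0,"az":0,"jaw":1},{"tx":45,"ty":0,"tz":0,"ax":0,"ay":0,"az":0,"jaw":1}]' | grep eef
python3 -m jog '[{"tx":45,"ty":0,"tz":0,"ax":0,"ay":0,"az":0,"jaw":1},{"tx":40,"ty":0,"tz":0,"ax":0,"ay":0,"az":0,"jaw":1},{"tx":10,"ty":5,"tz":0,"ax":0,"ay":0,"az":0,"jaw":1},{"tx":0,"ty":0,"tz":0,"ax":0,"ay":0,"az":0,"jaw":1}]' | grep eef
python3 go.py 458 333 10 -2.7
```

```text
eef_pos: [432.1, -81.7, 115.1]
eef_pos: [436.3, 9.1, 115.1]
eef_pos: [446.5, 234.5, 115.1]
eef_pos: [456.2, 327.4, 114.8]
t=20.48 pos [456.2 327.4 114.8] yaw -2.6 q6 0.46 w 0.10 gf 49
 turn [-0.     0.     0.002] (0.0 rows)  then shift [  5.7   1.6 104.8]
```

```bash
python3 -m jog '[{"tx":5.5,"ty":1.5,"tz":30,"ax":0,"ay":0,"az":0,"jaw":1},{"tx":0,"ty":0,"tz":40,"ax":0,"ay":0,"az":0,"jaw":1},{"tx":0,"ty":0,"tz":25,"ax":0,"ay":0,"az":0,"jaw":1},{"tx":0,"ty":0,"tz":5,"ax":0,"ay":0,"az":0,"jaw":1},{"tx":0,"ty":0,"tz":0,"ax":0,"ay":0,"az":0,"jaw":1}]' | egrep 'eef|force'
python3 -m jog '[{"tx":0,"ty":0,"tz":3,"ax":0,"ay":0,"az":0,"jaw":1},{"tx":0,"ty":0,"tz":1.5,"ax":0,"ay":0,"az":0,"jaw":1},{"tx":0,"ty":0,"tz":0,"ax":0,"ay":0,"az":0,"jaw":1}]' | egrep 'eef|force'
```

```text
eef_pos: [458.3, 332.5, 15.7]
force: [0.4, 0.6, -1.3]
grip_force: 49.0
eef_pos: [457.8, 333.1, 10.7]
force: [0.0, -0.1, -0.9]
grip_force: 49.0
```

```bash
python3 -m jog '[{"tx":0,"ty":0,"tz":1,"ax":0,"ay":0,"az":0,"jaw":1},{"tx":0,"ty":0,"tz":0,"ax":0,"ay":0,"az":0,"jaw":1},{"tx":0,"ty":0,"tz":0,"ax":0,"ay":0,"az":0,"jaw":0.4},{"tx":0,"ty":0,"tz":0,"ax":0,"ay":0,"az":0,"jaw":0.4},{"tx":0,"ty":0,"tz":0,"ax":0,"ay":0,"az":0,"jaw":0.4}]' | egrep 'eef|force|width'
python3 -m jog '[{"tx":0,"ty":0,"tz":-30,"ax":0,"ay":0,"az":0,"jaw":0.4},{"tx":0,"ty":0,"tz":-40,"ax":0,"ay":0,"az":0,"jaw":0.4},{"tx":0,"ty":0,"tz":-50,"ax":0,"ay":0,"az":0,"jaw":0.4},{"tx":0,"ty":0,"tz":-50,"ax":0,"ay":0,"az":0,"jaw":0.4},{"tx":0,"ty":0,"tz":0,"ax":0,"ay":0,"az":0,"jaw":0.4}]' | egrep 'eef|force|width'
python3 iron.py w3.png pricking_iron_center 458 333 72 9.5; python3 go.py 450 92.4 170 -77.2
```

```text
eef_pos: [457.8, 333.0, 9.4]
force: [-0.6, 0.4, -0.2]
grip_width: 0.3
grip_force: 0.0
eef_pos: [459.2, 333.7, 183.3]
force: [0.7, 0.1, -0.6]
grip_width: 0.306
grip_force: 0.0
place [(0.73, array([459.5, 334.8,   9.5]))]
4685 zmed 11.946825195972053 ((472.6945495605469, 332.382568359375), (142.63771057128906, 114.06048583984375), 87.308349609375)
-70 [443.4 272.1] wid 75.0 z 11.2
-60 [452.7 280.7] wid 88.1 z 12.0
-50 [457.1 290.1] wid 94.2 z 12.6
-40 [457.6 300.1] wid 103.1 z 12.9
-30 [458.1 310.2] wid 107.6 z 12.8
-20 [460.1 320. ] wid 112.0 z 13.8
-10 [459.9 330.1] wid 114.2 z 14.0
0 [483.  336.5] wid 114.8 z 13.9
10 [460.5 350.3] wid 113.6 z 14.1
20 [461.6 360.3] wid 113.9 z 14.0
30 [463.5 370.1] wid 107.4 z 14.2
40 [463.  380.3] wid 103.6 z 14.3
50 [464.5 390.2] wid 95.7 z 13.9
60 [466.7 400. ] wid 66.7 z 4.6
t=22.82 pos [457.6 332.9 179.2] yaw -2.6 q6 0.47 w 0.30 gf 0
 turn [-0.     0.     1.301] (7.0 rows)  then shift [-60.7 232.9   9.2]
```

View pics/w3.png

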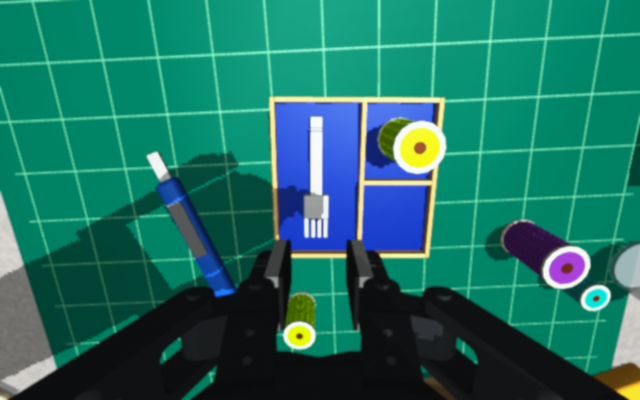

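Iron lies at (316,180), centred in the blue long compartment; lime spool stands at (418,148). Next is the beveller.

```bash
python3 -m jog '[{"tx":0,"ty":0,"tz":0,"ax":0,"ay":0,"az":0.1625,"jaw":0},{"tx":0,"ty":0,"tz":0,"ax":0,"ay":0,"az":0.1625,"jaw":0},{"tx":0,"ty":0,"tz":0,"ax":0,"ay":0,"az":0.1625,"jaw":0},{"tx":0,"ty":0,"tz":0,"ax":0,"ay":0,"az":0.1625,"jaw":0},{"tx":0,"ty":0,"tz":0,"ax":0,"ay":0,"az":0.1625,"jaw":0}]'  | grep eef
python3 -m jog '[{"tx":0,"ty":0,"tz":0,"ax":0,"ay":0,"az":0.1625,"jaw":0},{"tx":0,"ty":0,"tz":0,"ax":0,"ay":0,"az":0.1625,"jaw":0},{"tx":0,"ty":0,"tz":0,"ax":0,"ay":0,"az":0.1625,"jaw":0},{"tx":-10,"ty":40,"tz":0,"ax":0,"ay":0,"az":0,"jaw":0},{"tx":-10,"ty":40,"tz":0,"ax":0,"ay":0,"az":0,"jaw":0}]' | grep eef
python3 -m jog '[{"tx":-10,"ty":40,"tz":0,"ax":0,"ay":0,"az":0,"jaw":0},{"tx":-10,"ty":40,"tz":0,"ax":0,"ay":0,"az":0,"jaw":0},{"tx":-10,"ty":40,"tz":0,"ax":0,"ay":0,"az":0,"jaw":0},{"tx":-10,"ty":33,"tz":0,"ax":0,"ay":0,"az":0,"jaw":0},{"tx":0,"ty":0,"tz":0,"ax":0,"ay":0,"az":0,"jaw":0}]'  | grep eef
python3 iron.py w4.png edge_beveller_center 434 89 72 8; python3 go.py 450 92.4 170 -77.2
```

```text
eef_pos: [457.2, 332.7, 177.7]
eef_pos: [455.3, 249.5, 177.7]
eef_pos: [450.6, 91.0, 178.2]
place [(0.95, array([436.9,  92.4,   8. ]))]
1665 zmed 14.362094174549611 ((433.53790283203125, 88.47076416015625), (119.91009521484375, 15.498421669006348), 12.266010284423828)
-70 [381.7  76.8] wid 8.2 z 9.0
-60 [391.3  80. ] wid 3.1 z 9.3
-50 [401.2  81.2] wid 11.9 z 12.9
-40 [411.   83.4] wid 11.9 z 13.3
-30 [420.5  86.5] wid 14.6 z 15.2
-20 [430.5  87.8] wid 15.5 z 15.3
-10 [440.3  90. ] wid 15.3 z 15.3
0 [450.   92.2] wid 15.2 z 15.3
10 [459.8  94.4] wid 15.1 z 15.4
20 [469.5  96.6] wid 14.9 z 15.4
30 [479.3  98.8] wid 14.8 z 15.5
40 [489. 101.] wid 14.7 z 15.0
t=24.80 pos [450.9  92.8 178.6] yaw -77.2 q6 1.29 w 0.50 gf 0
 turn [-0.001  0.002  0.001] (0.0 rows)  then shift [-0.9  0.1  8.6]
```

```bash
python3 -m jog '[{"tx":-0.6,"ty":0.3,"tz":40,"ax":0,"ay":0,"az":0.007,"jaw":0},{"tx":0,"ty":0,"tz":50,"ax":0,"ay":0,"az":0,"jaw":0},{"tx":0,"ty":0,"tz":50,"ax":0,"ay":0,"az":0,"jaw":0},{"tx":0,"ty":0,"tz":22,"ax":0,"ay":0,"az":0,"jaw":0},{"tx":0,"ty":0,"tz":0,"ax":0,"ay":0,"az":0,"jaw":0}]' | grep eef; python3 go.py 450 92.2 5 -77.6
```

```text
eef_pos: [449.5, 93.0, 16.0]
t=25.43 pos [449.5  93.   16. ] yaw -77.5 q6 1.30 w 0.50 gf 0
 turn [-0.001  0.004  0.003] (0.0 rows)  then shift [ 0.3  0.9 11. ]
```

```bash
python3 -m jog '[{"tx":0.3,"ty":0.5,"tz":10.5,"ax":0,"ay":0,"az":0,"jaw":0},{"tx":0,"ty":0,"tz":0,"ax":0,"ay":0,"az":0,"jaw":0},{"tx":0,"ty":0,"tz":0,"ax":0,"ay":0,"az":0,"jaw":1},{"tx":0,"ty":0,"tz":0,"ax":0,"ay":0,"az":0,"jaw":1},{"tx":0,"ty":0,"tz":0,"ax":0,"ay":0,"az":0,"jaw":1}]' 40|egrep 'eef|force|width'
python3 -m jog '[{"tx":0,"ty":0,"tz":0,"ax":0,"ay":0,"az":0,"jaw":1},{"tx":0,"ty":0,"tz":0,"ax":0,"ay":0,"az":0,"jaw":1},{"tx":0,"ty":0,"tz":-30,"ax":0,"ay":0,"az":0,"jaw":1},{"tx":0,"ty":0,"tz":-40,"ax":0,"ay":0,"az":0,"jaw":1},{"tx":0,"ty":0,"tz":-30,"ax":0,"ay":0,"az":0,"jaw":1}]' |egrep 'eef|force|width'
python3 go.py 453.3 -299.8 110 6.35
```

```text
eef_pos: [451.5, 91.7, 7.6]
force: [-0.8, 0.2, 5.2]
grip_width: 0.18
grip_force: 39.7
eef_pos: [451.3, 91.6, 108.6]
force: [0.2, 0.3, -0.6]
grip_width: 0.173
grip_force: 39.2
t=26.68 pos [451.3  91.6 108.6] yaw -77.5 q6 1.30 w 0.17 gf 39
 turn [ 1.000e-03 -1.000e-03 -1.464e+00] (7.9 rows)  then shift [-389.3  -41.3   -1.4]
```

```bash
python3 -m jog '[{"tx":0,"ty":0,"tz":0,"ax":0,"ay":0,"az":-0.183,"jaw":1},{"tx":0,"ty":0,"tz":0,"ax":0,"ay":0,"az":-0.183,"jaw":1},{"tx":0,"ty":0,"tz":0,"ax":0,"ay":0,"az":-0.183,"jaw":1},{"tx":0,"ty":0,"tz":0,"ax":0,"ay":0,"az":-0.183,"jaw":1},{"tx":0,"ty":0,"tz":0,"ax":0,"ay":0,"az":-0.183,"jaw":1}]' 40 | grep eef
python3 -m jog '[{"tx":0,"ty":0,"tz":0,"ax":0,"ay":0,"az":-0.183,"jaw":1},{"tx":0,"ty":0,"tz":0,"ax":0,"ay":0,"az":-0.183,"jaw":1},{"tx":0,"ty":0,"tz":0,"ax":0,"ay":0,"az":-0.183,"jaw":1},{"tx":-43,"ty":-5,"tz":0,"ax":0,"ay":0,"az":0,"jaw":1},{"tx":-43,"ty":-5,"tz":0,"ax":0,"ay":0,"az":0,"jaw":1}]' | grep eef
python3 -m jog '[{"tx":-43,"ty":-5,"tz":0,"ax":0,"ay":0,"az":0,"jaw":1},{"tx":-43,"ty":-5,"tz":0,"ax":0,"ay":0,"az":0,"jaw":1},{"tx":-43,"ty":-5,"tz":0,"ax":0,"ay":0,"az":0,"jaw":1},{"tx":-43,"ty":-5,"tz":0,"ax":0,"ay":0,"az":0,"jaw":1},{"tx":-43,"ty":-5,"tz":0,"ax":0,"ay":0,"az":0,"jaw":1}]' | grep eef
python3 -m jog '[{"tx":-43,"ty":-5,"tz":0,"ax":0,"ay":0,"az":0,"jaw":1},{"tx":-40,"ty":-1,"tz":0,"ax":0,"ay":0,"az":0,"jaw":1},{"tx":-5,"ty":0,"tz":0,"ax":0,"ay":0,"az":0,"jaw":1},{"tx":0,"ty":0,"tz":0,"ax":0,"ay":0,"az":0,"jaw":1}]' | grep eef
python3 go.py 453.3 -299.8 12.5 6.35
```

```text
eef_pos: [451.1, 91.7, 107.1]
eef_pos: [450.6, 4.2, 107.1]
eef_pos: [449.4, -212.8, 107.1]
eef_pos: [453.3, -299.0, 106.8]
t=29.05 pos [ 453.3 -299.   106.8] yaw 6.3 q6 -0.91 w 0.17 gf 39
 turn [-0.    -0.001 -0.   ] (0.0 rows)  then shift [-0.8 -0.1 94.3]
```

```bash
python3 -m jog '[{"tx":0,"ty":0,"tz":40,"ax":0,"ay":0,"az":0,"jaw":1},{"tx":0,"ty":0,"tz":30,"ax":0,"ay":0,"az":0,"jaw":1},{"tx":0,"ty":0,"tz":17,"ax":0,"ay":0,"az":0,"jaw":1},{"tx":0,"ty":0,"tz":5,"ax":0,"ay":0,"az":0,"jaw":1},{"tx":0,"ty":0,"tz":1,"ax":0,"ay":0,"az":0,"jaw":1}]' | egrep 'eef|force'
python3 -m jog '[{"tx":0,"ty":0,"tz":1,"ax":0,"ay":0,"az":0,"jaw":1},{"tx":0,"ty":0,"tz":0,"ax":0,"ay":0,"az":0,"jaw":1},{"tx":0,"ty":0,"tz":0,"ax":0,"ay":0,"az":0,"jaw":0.3},{"tx":0,"ty":0,"tz":0,"ax":0,"ay":0,"az":0,"jaw":0.3},{"tx":0,"ty":0,"tz":0,"ax":0,"ay":0,"az":0,"jaw":0.3}]' | egrep 'eef|force|width'
python3 -m jog '[{"tx":0,"ty":0,"tz":-30,"ax":0,"ay":0,"az":0,"jaw":0.3},{"tx":0,"ty":0,"tz":-50,"ax":0,"ay":0,"az":0,"jaw":0.3},{"tx":0,"ty":0,"tz":-50,"ax":0,"ay":0,"az":0,"jaw":0.3},{"tx":0,"ty":0,"tz":-50,"ax":0,"ay":0,"az":0,"jaw":0},{"tx":0,"ty":0,"tz":-50,"ax":0,"ay":0,"az":0,"jaw":-0.2}]' | egrep 'eef|force|width'
python3 - <<'E'
from h import *
c=cap('wrist'); save(c,'w5.png')
for q,z in[('edge_beveller_center',12),('spool_white_center',39),('tray_mustard',0)]: print(q,[(r['conf'],np.round(atz(c,r['centre'],z),1)) for r in place_of(q,'wrist')[:2]])
E
python3 go.py 530 -45 240 90 0.42
```

```text
eef_pos: [453.8, -299.5, 14.6]
force: [0.4, -1.8, -0.0]
grip_force: 39.2
eef_pos: [453.5, -299.5, 13.1]
force: [0.1, -0.1, 0.2]
grip_width: 0.346
grip_force: 0.0
eef_pos: [453.3, -299.3, 244.8]
force: [0.9, 0.6, 0.6]
grip_width: 0.596
grip_force: 0.0
edge_beveller_center [(0.64, array([ 453.4, -317.1,   12. ]))]
spool_white_center [(0.57, array([ 527.5, -267.8,   39. ]))]
tray_mustard [(0.58, array([ 490.1, -311.3,    0. ]))]
t=31.12 pos [ 453.5 -299.5  243.3] yaw 6.4 q6 -0.91 w 0.60 gf 0
 turn [-0.306 -0.341 -1.437] (8.1 rows)  then shift [-68.5 254.5  34.2]
```

View pics/w5.png

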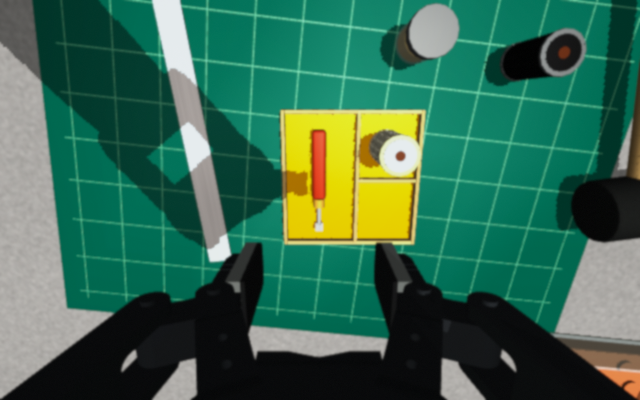

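Mustard tray is complete: beveller at (318,180), white spool at (400,155). Next is the red bottle: turn, move behind it, tilt and look.

```bash
python3 -m jog '[{"tx":0,"ty":0,"tz":0,"ax":0,"ay":0,"az":-0.183,"jaw":-0.2},{"tx":0,"ty":0,"tz":0,"ax":0,"ay":0,"az":-0.183,"jaw":-0.2},{"tx":0,"ty":0,"tz":0,"ax":0,"ay":0,"az":-0.183,"jaw":-0.2},{"tx":0,"ty":0,"tz":0,"ax":0,"ay":0,"az":-0.183,"jaw":-0.2},{"tx":0,"ty":0,"tz":0,"ax":0,"ay":0,"az":-0.183,"jaw":-0.2}]' 40 | grep eef
python3 -m jog '[{"tx":0,"ty":0,"tz":0,"ax":0,"ay":0,"az":-0.183,"jaw":-0.2},{"tx":0,"ty":0,"tz":0,"ax":0,"ay":0,"az":-0.183,"jaw":-0.2},{"tx":0,"ty":0,"tz":0,"ax":0,"ay":0,"az":-0.18,"jaw":-0.2},{"tx":-8,"ty":42,"tz":-3,"ax":0,"ay":0,"az":0,"jaw":-0.2},{"tx":-8,"ty":42,"tz":-3,"ax":0,"ay":0,"az":0,"jaw":-0.2}]' | grep eef
python3 -m jog '[{"tx":-8,"ty":42,"tz":-3,"ax":0,"ay":0,"az":0,"jaw":-0.2},{"tx":-8,"ty":42,"tz":-3,"ax":0,"ay":0,"az":0,"jaw":-0.2},{"tx":-8,"ty":42,"tz":-3,"ax":0,"ay":0,"az":0,"jaw":-0.2},{"tx":-6,"ty":42,"tz":-3,"ax":0,"ay":0,"az":0,"jaw":-0.2},{"tx":0,"ty":0,"tz":0,"ax":0,"ay":0,"az":0,"jaw":-0.2}]' | grep eef
python3 -m jog '[{"tx":0,"ty":0,"tz":0,"ax":0,"ay":-0.14,"az":0,"jaw":-0.2},{"tx":0,"ty":0,"tz":0,"ax":0,"ay":-0.14,"az":0,"jaw":-0.2},{"tx":0,"ty":0,"tz":0,"ax":0,"ay":-0.14,"az":0,"jaw":-0.2},{"tx":0,"ty":0,"tz":0,"ax":0,"ay":0,"az":0,"jaw":-0.2}]' | grep eef
cat > bot.py <<'E'
import sys; from h import *
np.set_printoptions(precision=3,suppress=True)
c=cap('wrist'); save(c,sys.argv[1]); P=cloud(c); hsv=cv2.cvtColor(c['color'],cv2.COLOR_RGB2HSV); H,S,V=[hsv[...,i].astype(int) for i in range(3)]
x,y=map(float,sys.argv[2:4])
k=((H<7)|(H>173))&(S>130)&(np.hypot(P[...,0]-x,P[...,1]-y)<45)&(P[...,2]>100)
k=cv2.erode(k.astype(np.uint8),np.ones((3,3)))>0
A=P[k]; print('cap pts',len(A),A.mean(0),A.min(0),A.max(0))
# top-disc plane by RANSAC around normal (-sin.42,0,cos.42)
n=np.array([-np.sin(.42),0,np.cos(.42)]); h=A@n; print('h pct',np.percentile(h,[2,25,50,75,98])); T=A[h>np.percentile(h,97)-3]
cen=T.mean(0); nn=np.linalg.svd(T-cen,full_matrices=False)[2][2]; nn*=np.sign(nn[2]); print('disc',len(T),cen,'normal',nn,'tilt x',np.arctan2(-nn[0],nn[2]),'tilt y',np.arctan2(nn[1],nn[2]),'ext',np.ptp(T@np.array([0,1,0.])),np.ptp(T@np.array([np.cos(.42),0,np.sin(.42)])))
e1=np.array([np.cos(.42),0,np.sin(.42)]); e2=np.array([0,1.,0]); 
(cc,r)=cv2.minEnclosingCircle(np.stack([T@e1,T@e2],1).astype(np.float32)); print('circle centre',e1*cc[0]+e2*cc[1]+n*np.median(T@n),'r',r)
print([(r['conf'],r['centre']) for r in place_of('bottle_red_center','wrist')[:2]])
# carton rim edge direction: points near carton, plane of openings
E
python3 bot.py w6.png 602 -43; python3 go.py 530 -45 240 90 0.42
```

```text
eef_pos: [453.1, -299.1, 241.2]
eef_pos: [468.9, -214.3, 247.2]
eef_pos: [498.9, -45.1, 259.7]
eef_pos: [497.6, -47.9, 259.6]
cap pts 578 [595.763 -42.905 150.418] [585.93  -55.437 132.84 ] [608.006 -31.69  157.621]
h pct [-117.406 -105.295 -104.482 -103.87  -102.917]
disc 473 [596.831 -42.675 152.333] normal [-0.424 -0.028  0.905] tilt x 0.4380741715912882 tilt y -0.03132138664221031 ext 23.7471908060508 23.556664739576036
circle centre [597.313 -42.981 152.541] r 12.45620346069336
[(0.88, [328.1, 220.2])]
t=33.60 pos [499.2 -48.  260.7] yaw 90.0 q6 -2.08 w 0.60 gf 0
 turn [ 0.    -0.003  0.   ] (0.0 rows)  then shift [-19.7   3.   31.5]
```

View pics/w6.png

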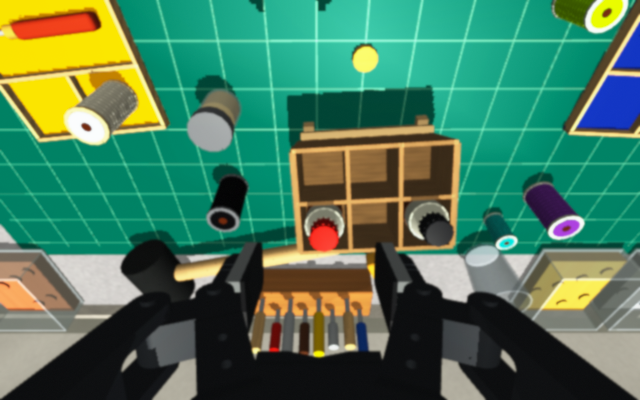

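Red cap is at (323,235), on the −y side of the upper row, clear of its neighbours; black cap is at (438,232).

```bash
sed -i 's/zz=np.array(\[np.sin(tilt),0,-np.cos(tilt)\])/p=np.radians(yaw-90); zz=np.array([np.sin(tilt)*np.cos(p),np.sin(tilt)*np.sin(p),-np.cos(tilt)])/' go.py; python3 go.py 577.1 -44 197.7 92.5 0.42
```

```text
t=33.60 pos [499.2 -48.  260.7] yaw 90.0 q6 -2.08 w 0.60 gf 0
 turn [-0.018 -0.003 -0.04 ] (0.2 rows)  then shift [-45.5   0.6  89.4]
```

```bash
python3 -m jog '[{"tx":0,"ty":0,"tz":0,"ax":-0.018,"ay":0,"az":-0.04,"jaw":-0.2},{"tx":-23,"ty":0,"tz":30,"ax":0,"ay":0,"az":0,"jaw":-0.2},{"tx":-22,"ty":0.5,"tz":30,"ax":0,"ay":0,"az":0,"jaw":-0.2},{"tx":0,"ty":0,"tz":29,"ax":0,"ay":0,"az":0,"jaw":-0.2},{"tx":0,"ty":0,"tz":0,"ax":0,"ay":0,"az":0,"jaw":-0.2}]' | grep eef
python3 go.py 609.7 -42.5 124.7 92.5 0.42; python3 bot.py w7.png 602 -43
```

```text
eef_pos: [576.4, -43.2, 195.7]
t=34.23 pos [576.4 -43.2 195.7] yaw 92.6 q6 -2.09 w 0.60 gf 0
 turn [ 0.003 -0.006  0.001] (0.0 rows)  then shift [-1.4 -0.8 78.4]
cap pts 1386 [596.184 -43.188 150.844] [586.411 -55.851 133.496] [608.539 -30.757 158.132]
h pct [-116.911 -105.073 -104.387 -103.919 -103.065]
disc 1173 [597.133 -43.086 152.469] normal [-0.418 -0.031  0.908] tilt x 0.43114968901600365 tilt y -0.0340603754588387 ext 24.503885705612998 23.91319590720775
circle centre [597.345 -42.969 152.569] r 12.860750198364258
[(0.69, [321.6, 201.4])]
```

View pics/w7.png

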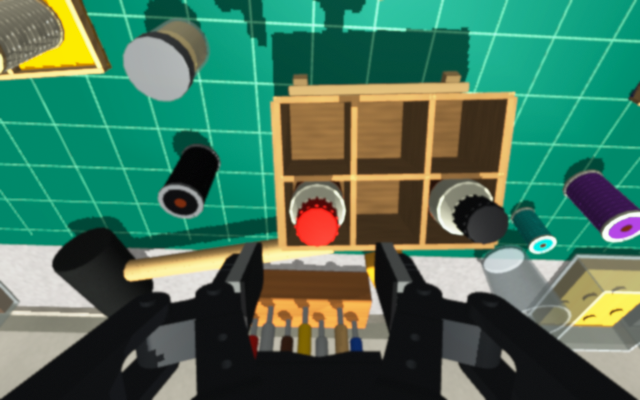

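Cap at (318,225), centred between the fingers. Advancing and gripping.

```bash
python3 -m jog '[{"tx":-1.4,"ty":-0.4,"tz":25,"ax":0,"ay":0,"az":0,"jaw":-0.2},{"tx":0,"ty":0,"tz":25,"ax":0,"ay":0,"az":0,"jaw":-0.2},{"tx":0,"ty":0,"tz":20,"ax":0,"ay":0,"az":0,"jaw":-0.2},{"tx":0,"ty":0,"tz":7,"ax":0,"ay":0,"az":0,"jaw":-0.2},{"tx":0,"ty":0,"tz":0,"ax":0,"ay":0,"az":0,"jaw":-0.2}]' | egrep 'eef|force'
python3 go.py 609.7 -42.5 124.7 92.5 0.42
```

```text
eef_pos: [609.3, -42.5, 129.2]
force: [0.5, 0.0, -0.6]
grip_force: 0.0
t=34.95 pos [609.3 -42.5 129.2] yaw 92.6 q6 -2.11 w 0.60 gf 0
 turn [0.    0.001 0.001] (0.0 rows)  then shift [ 1.4 -0.   4.3]
```

```bash
python3 -m jog '[{"tx":1,"ty":0,"tz":3,"ax":0,"ay":0,"az":0,"jaw":-0.2},{"tx":0,"ty":0,"tz":0,"ax":0,"ay":0,"az":0,"jaw":1},{"tx":0,"ty":0,"tz":0,"ax":0,"ay":0,"az":0,"jaw":1},{"tx":0,"ty":0,"tz":0,"ax":0,"ay":0,"az":0,"jaw":1},{"tx":0,"ty":0,"tz":0,"ax":0,"ay":0,"az":0,"jaw":1}]' 60 | egrep 'eef|force|width'
python3 -m jog '[{"tx":0,"ty":0,"tz":0,"ax":0,"ay":0,"az":0,"jaw":1},{"tx":0,"ty":0,"tz":0,"ax":0,"ay":0,"az":0,"jaw":1},{"tx":0,"ty":0,"tz":-10,"ax":0,"ay":0,"az":0,"jaw":1},{"tx":0,"ty":0,"tz":-15,"ax":0,"ay":0,"az":0,"jaw":1},{"tx":0,"ty":0,"tz":0,"ax":0,"ay":0,"az":0,"jaw":1}]' | egrep 'eef|force|width'
```

```text
eef_pos: [609.6, -42.4, 125.9]
force: [-3.2, 0.3, 6.3]
grip_width: 0.283
grip_force: 58.6
eef_pos: [599.1, -42.9, 149.4]
force: [0.2, 0.6, -0.7]
grip_width: 0.284
grip_force: 59.2
```

```bash
python3 -m jog '[{"tx":0,"ty":0,"tz":-25,"ax":0,"ay":0,"az":0,"jaw":1},{"tx":0,"ty":0,"tz":-30,"ax":0,"ay":0,"az":0,"jaw":1},{"tx":0,"ty":0,"tz":-30,"ax":0,"ay":0,"az":0,"jaw":1},{"tx":0,"ty":0,"tz":-30,"ax":0,"ay":0,"az":0,"jaw":1},{"tx":0,"ty":0,"tz":0,"ax":0,"ay":0,"az":0,"jaw":1}]' | egrep 'eef|force|width'
python3 go.py 533.1 291 280 92.5
```

```text
eef_pos: [552.5, -45.1, 254.6]
force: [0.2, -0.0, -1.9]
grip_width: 0.281
grip_force: 59.5
t=36.83 pos [552.5 -45.1 254.6] yaw 92.6 q6 -2.08 w 0.28 gf 59
 turn [-0.001  0.423  0.001] (2.3 rows)  then shift [  4.7 336.6 -25.4]
```

```bash
python3 -m jog '[{"tx":0,"ty":0,"tz":-20,"ax":0,"ay":0.106,"az":0,"jaw":1},{"tx":0,"ty":0,"tz":-10,"ax":0,"ay":0.106,"az":0,"jaw":1},{"tx":0,"ty":0,"tz":0,"ax":0,"ay":0.106,"az":0,"jaw":1},{"tx":0,"ty":0,"tz":0,"ax":0,"ay":0.105,"az":0,"jaw":1},{"tx":0,"ty":0,"tz":0,"ax":0,"ay":0,"az":0,"jaw":1}]' | egrep 'eef|force|width'
python3 go.py 533.1 291 280 92.5
```

```text
eef_pos: [541.9, -45.3, 278.5]
force: [-0.3, -0.3, -1.2]
grip_width: 0.286
grip_force: 59.4
t=37.45 pos [541.9 -45.3 278.5] yaw 92.6 q6 -1.92 w 0.29 gf 59
 turn [ 0.001 -0.005  0.002] (0.0 rows)  then shift [ -5.9 336.3  -1.5]
```

```bash
python3 -m jog '[{"tx":-1,"ty":35,"tz":0,"ax":0,"ay":0,"az":0,"jaw":1},{"tx":-1,"ty":42,"tz":0,"ax":0,"ay":0,"az":0,"jaw":1},{"tx":-1,"ty":42,"tz":0,"ax":0,"ay":0,"az":0,"jaw":1},{"tx":-1,"ty":42,"tz":0,"ax":0,"ay":0,"az":0,"jaw":1},{"tx":-1,"ty":42,"tz":0,"ax":0,"ay":0,"az":0,"jaw":1}]' | egrep 'eef|force|width'
python3 -m jog '[{"tx":-1,"ty":42,"tz":0,"ax":0,"ay":0,"az":0,"jaw":1},{"tx":0,"ty":42,"tz":0,"ax":0,"ay":0,"az":0,"jaw":1},{"tx":0,"ty":35,"tz":0,"ax":0,"ay":0,"az":0,"jaw":1},{"tx":0,"ty":14,"tz":0,"ax":0,"ay":0,"az":0,"jaw":1},{"tx":0,"ty":0,"tz":0,"ax":0,"ay":0,"az":0,"jaw":1}]' | egrep 'eef|force|width'
cat > up.py <<'E'
import sys; from h import *
np.set_printoptions(precision=3,suppress=True)
c=cap('scene'); save(c,sys.argv[1],(220,60,480,220),3); P=cloud(c); x,y=map(float,sys.argv[2:4])
k=(np.hypot(P[...,0]-x,P[...,1]-y)<45)&(P[...,2]>float(sys.argv[4]))&(P[...,2]<float(sys.argv[5])); hsv=cv2.cvtColor(c['color'],cv2.COLOR_RGB2HSV); k&=(hsv[...,1]<90)&(hsv[...,2]>90)
A=P[k]; print(len(A),A.min(0),A.max(0))
zs=np.arange(A[:,2].min(),A[:,2].max(),8)
for z in zs:
    B=A[abs(A[:,2]-z-4)<4]
    if len(B)>8: print(z+4,len(B),'mid',(B.max(0)+B.min(0))[:2]/2)
E
python3 up.py s2.png 533 291 150 260; python3 go.py 533.1 291 95 92.5
```

```text
eef_pos: [536.6, 159.0, 280.0]
force: [0.4, -0.3, -1.4]
grip_width: 0.286
grip_force: 59.4
eef_pos: [531.9, 290.5, 280.2]
force: [0.2, -0.8, -1.0]
grip_width: 0.284
grip_force: 59.4
92 [521.436 270.998 194.013] [556.188 303.511 259.806]
198.01340563065628 29 mid [537.916 281.345]
206.01340563065628 33 mid [538.683 284.076]
254.01340563065628 11 mid [545.574 286.179]
262.0134056306563 10 mid [540.032 284.472]
t=38.75 pos [532.1 289.8 280.4] yaw 92.6 q6 -1.31 w 0.29 gf 59
 turn [ 0.    -0.003  0.001] (0.0 rows)  then shift [ -1.1   1.2 185.4]
```

View pics/s2.png

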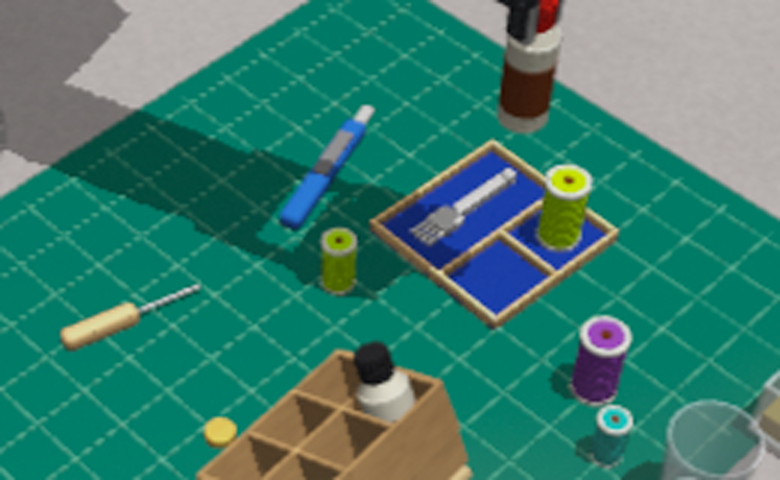

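Bottle hangs near-upright over the empty small compartment (reading (522,80) in the crop; its lean matches the lime spool's perspective). Lowering.

```bash
python3 -m jog '[{"tx":-0.5,"ty":0.5,"tz":40,"ax":0,"ay":0,"az":0,"jaw":1},{"tx":0,"ty":0,"tz":50,"ax":0,"ay":0,"az":0,"jaw":1},{"tx":0,"ty":0,"tz":50,"ax":0,"ay":0,"az":0,"jaw":1},{"tx":0,"ty":0,"tz":30,"ax":0,"ay":0,"az":0,"jaw":1},{"tx":0,"ty":0,"tz":5,"ax":0,"ay":0,"az":0,"jaw":1}]' | egrep 'eef|force|width'
python3 -m jog '[{"tx":0,"ty":0,"tz":5,"ax":0,"ay":0,"az":0,"jaw":1},{"tx":0,"ty":0,"tz":0,"ax":0,"ay":0,"az":0,"jaw":1},{"tx":0,"ty":0,"tz":0,"ax":0,"ay":0,"az":0,"jaw":1}]' | egrep 'eef|force|width'
python3 -m jog '[{"tx":0,"ty":0,"tz":3,"ax":0,"ay":0,"az":0,"jaw":1},{"tx":0,"ty":0,"tz":0,"ax":0,"ay":0,"az":0,"jaw":1}]' | egrep 'eef|force|width'
python3 up.py s3.png 533 291 15 90
```

```text
eef_pos: [531.5, 289.5, 104.2]
force: [-0.6, 0.1, -0.6]
grip_width: 0.284
grip_force: 59.4
eef_pos: [532.4, 291.1, 101.8]
force: [0.4, -0.3, -1.3]
grip_width: 0.285
grip_force: 59.4
eef_pos: [531.8, 291.0, 97.7]
force: [0.0, 0.1, -1.4]
grip_width: 0.284
grip_force: 59.4
131 [498.761 247.672  15.036] [571.48  325.878  89.827]
19.035743182065403 44 mid [535.121 286.775]
27.035743182065403 12 mid [542.002 282.515]
75.0357431820654 18 mid [537.415 287.05 ]
83.0357431820654 38 mid [539.295 283.753]
91.0357431820654 16 mid [540.727 284.888]
```

Creep down until the weight comes off.

```bash
python3 -m jog '[{"tx":0,"ty":0,"tz":3,"ax":0,"ay":0,"az":0,"jaw":1},{"tx":0,"ty":0,"tz":0,"ax":0,"ay":0,"az":0,"jaw":1}]' | egrep 'eef|force: '
python3 -m jog '[{"tx":0,"ty":0,"tz":2,"ax":0,"ay":0,"az":0,"jaw":1},{"tx":0,"ty":0,"tz":0,"ax":0,"ay":0,"az":0,"jaw":1}]' | egrep 'eef|force: '
python3 -m jog '[{"tx":0,"ty":0,"tz":1,"ax":0,"ay":0,"az":0,"jaw":1},{"tx":0,"ty":0,"tz":0,"ax":0,"ay":0,"az":0,"jaw":1}]' | egrep 'eef|force: '
```

```text
eef_pos: [531.8, 291.0, 94.5]
force: [0.3, 0.5, -1.2]
grip_force: 59.4
eef_pos: [531.9, 291.0, 92.7]
force: [1.0, -0.0, -2.1]
grip_force: 59.4
eef_pos: [531.9, 291.0, 91.8]
force: [0.2, 0.5, -0.3]
grip_force: 59.4
```

```bash
python3 -m jog '[{"tx":0,"ty":0,"tz":1,"ax":0,"ay":0,"az":0,"jaw":1},{"tx":0,"ty":0,"tz":0,"ax":0,"ay":0,"az":0,"jaw":1}]' | egrep 'eef|force: '
python3 -m jog '[{"tx":0,"ty":0,"tz":1,"ax":0,"ay":0,"az":0,"jaw":1},{"tx":0,"ty":0,"tz":0,"ax":0,"ay":0,"az":0,"jaw":1}]' | egrep 'eef|force: '
```

```text
eef_pos: [531.9, 291.0, 90.7]
force: [0.9, 0.6, -1.0]
grip_force: 59.4
eef_pos: [531.9, 291.0, 89.7]
force: [-0.4, 1.0, -1.3]
grip_force: 59.4
```

```bash
python3 -m jog '[{"tx":0,"ty":0,"tz":0.8,"ax":0,"ay":0,"az":0,"jaw":1},{"tx":0,"ty":0,"tz":0,"ax":0,"ay":0,"az":0,"jaw":1}]' | egrep 'eef|force: '
python3 -m jog '[{"tx":0,"ty":0,"tz":0.8,"ax":0,"ay":0,"az":0,"jaw":1},{"tx":0,"ty":0,"tz":0,"ax":0,"ay":0,"az":0,"jaw":1}]' | egrep 'eef|force: '
```

```text
eef_pos: [532.1, 291.1, 89.4]
force: [-0.8, 0.1, 1.9]
grip_force: 59.9
eef_pos: [532.3, 291.1, 89.3]
force: [-2.0, -0.6, 7.1]
grip_force: 60.4
```

```bash
python3 -m jog '[{"tx":0,"ty":0,"tz":-0.5,"ax":0,"ay":0,"az":0,"jaw":1},{"tx":0,"ty":0,"tz":0,"ax":0,"ay":0,"az":0,"jaw":0.1},{"tx":0,"ty":0,"tz":0,"ax":0,"ay":0,"az":0,"jaw":0.1},{"tx":0,"ty":0,"tz":0,"ax":0,"ay":0,"az":0,"jaw":0.1},{"tx":0,"ty":0,"tz":0,"ax":0,"ay":0,"az":0,"jaw":-0.2}]' | egrep 'eef|force|width'
python3 -m jog '[{"tx":0,"ty":0,"tz":-20,"ax":0,"ay":0,"az":0,"jaw":-0.2},{"tx":0,"ty":0,"tz":-40,"ax":0,"ay":0,"az":0,"jaw":-0.2},{"tx":0,"ty":0,"tz":-50,"ax":0,"ay":0,"az":0,"jaw":-0.2},{"tx":30,"ty":0,"tz":-40,"ax":0,"ay":0,"az":0,"jaw":-0.2},{"tx":40,"ty":0,"tz":0,"ax":0,"ay":0,"az":0,"jaw":-0.2}]' | egrep 'eef|force|width'
python3 -m jog '[{"tx":40,"ty":0,"tz":-20,"ax":0,"ay":0,"az":0,"jaw":-0.2},{"tx":40,"ty":0,"tz":0,"ax":0,"ay":0,"az":0,"jaw":-0.2},{"tx":40,"ty":0,"tz":0,"ax":0,"ay":0,"az":0,"jaw":-0.2},{"tx":0,"ty":0,"tz":0,"ax":0,"ay":0,"az":0,"jaw":-0.2},{"tx":0,"ty":0,"tz":0,"ax":0,"ay":0,"az":0,"jaw":-0.2}]' | grep eef
python3 - <<'E'
from h import *
np.set_printoptions(precision=1,suppress=True)
c=cap('scene'); a=c['color'][60:220,220:480,::-1]; b=c['color'][180:360,90:330,::-1]
Z=lambda i:cv2.resize(i,(520,290),interpolation=cv2.INTER_CUBIC)
cv2.imwrite('pics/fin.png',np.vstack([Z(a),Z(b)]))
for n in('scene','top'):
    c=c if n=='scene' else cap('top')
    for q,z in[('pricking_iron_center',9.5),('edge_beveller_center',12),('spool_lime_center',39),('spool_white_center',39),('bottle_red_center',61.5),('tray_blue',0),('tray_mustard',0),('spool_black_center',35)]: print(n,q,[(round(float(r['conf']),2),atz(c,r['centre'],z)[:2]) for r in place_of(q,n)[:3]])
    P=cloud(c)
    for nm,x,y,h in[('lime',537,368,74),('white',528,-270,74),('red',532,291,119)]:
        T=P[(np.hypot(P[...,0]-x,P[...,1]-y)<40)&(abs(P[...,2]-h)<4)]
        if len(T): print(nm,len(T),(T.max(0)+T.min(0))/2)
E
```

```text
eef_pos: [531.9, 291.0, 88.6]
force: [0.1, -0.4, 0.5]
grip_width: 0.599
grip_force: 0.0
eef_pos: [462.9, 288.1, 241.8]
force: [-0.8, 0.7, -0.6]
grip_width: 0.598
grip_force: 0.0
eef_pos: [343.2, 282.5, 259.5]
scene pricking_iron_center [(0.51, array([462.4, 328.5]))]
scene edge_beveller_center [(0.55, array([ 461.5, -322.1])), (0.16, array([502. , 328.1]))]
scene spool_lime_center [(0.97, array([534.6, 364.5])), (0.8, array([444.5, 170.2])), (0.69, array([722.5, 200.5]))]
scene spool_white_center [(0.96, array([ 525.1, -262.1]))]
scene bottle_red_center [(0.55, array([541.1, 288.2]))]
scene tray_blue [(0.67, array([492.9, 333.3]))]
scene tray_mustard [(0.81, array([ 491. , -316.5]))]
scene spool_black_center [(0.92, array([ 663.1, -162.2]))]
lime 132 [539.2 368.1  73.9]
white 245 [ 529. -269.   74.]
red 67 [535.8 292.2 119. ]
top pricking_iron_center [(0.46, array([456.8, 333.1])), (0.19, array([ 485.7, -306.7]))]
top edge_beveller_center [(0.65, array([ 447.2, -324. ]))]
top spool_lime_center [(0.73, array([543.8, 368. ])), (0.72, array([666.8, 266.7])), (0.64, array([716. , 208.2]))]
top spool_white_center [(0.69, array([ 526.2, -268.2]))]
top bottle_red_center [(0.86, array([536. , 292.4]))]
top tray_blue [(0.67, array([493. , 324.7]))]
top tray_mustard [(0.58, array([ 502.2, -310.5]))]
top spool_black_center [(0.68, array([ 650.9, -168.7])), (0.43, array([ 532.9, -276.3]))]
lime 166 [537.2 368.1  74.1]
white 162 [ 528.3 -267.7   74. ]
red 92 [533.8 291.9 119.1]
```

View pics/fin.png

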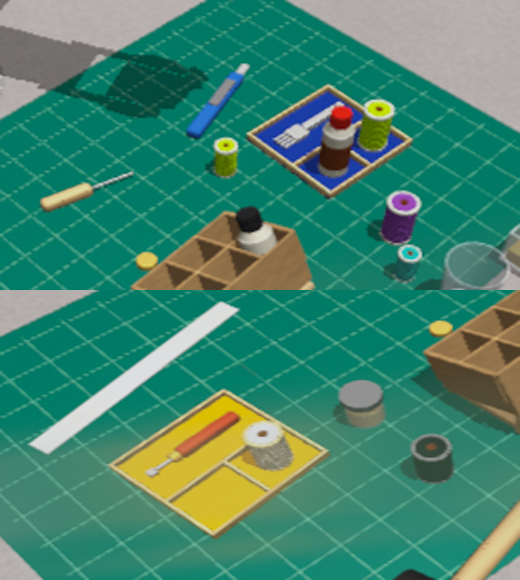

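All five items are standing or lying in the right compartments: bottle at (338,140), lime at (376,125), iron at (310,125), beveller at (195,445), white spool at (267,445). Heights read 74, 74 and 119 mm as expected. Handing in.

```bash
python3 -c "from rig import finish_job; print(finish_job())"
```

```text
the job is handed in; nothing more can be done
None
```

Both kits are made up and handed in at about 43 s of the 128 s: the final camera check showed all five items in their correct compartments, upright or flat, with the black spool and black-capped bottle left alone; the hand-in call gave no verdict.

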